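# Prop the spring cover of a tuning console and set its dial

### The job

Open the console's spring-loaded flip cover and stand the tall weighted post upright on the console's deck against the cover's underside, so that the cover stays propped nearly upright by itself (the post can lift the lip on its way in). Then turn the pointer beneath to line up with the raised mark on its dial, and leave the cover propped. Never let the tall post fall over, and leave the other things standing about the bench where they are.

Things in the scene. Friction and masses are not known exactly. Their poses are not given: they have to be found in the camera images.
- console: white low console, fixed; mm: body x -95 to +105, y -155 to +155, 40 tall (flat deck at z = 40); origin on the bench. x points from its front (robot side) to the hinge wall, y to the left, z up. Wall along the far edge: x +91 to +105, up to z 74. The cover lies over the far deck, 35 above it, open at front and sides. Deck in front of the cover and at y +20 to +150 is free
- hinge_mid (a point): middle of the cover's hinge line, fixed on the console at x = +85, y = 0, z = 75 (mm) in the console frame; the line runs along the console's y
- lip_mid (a point): middle of the lower edge of the cover's free lip, on the cover, 120 mm from the hinge line
- cover (a joint): flip cover angle (rad): 0 closed and level, grows as the lip swings up and back, 1.57 upright, stop 1.75. Clear plate with white border strips, 120 mm from hinge to lip, 290 mm along the hinge, 5 to 8 mm thick, 150 g, underside level with the hinge line. A light spring and its weight close it from any angle (1 N at the lip when closed, 0.5 N upright) unless something stands against its underside
- tall_post: the prop: loose weighted post, about 500 g, grey square foot 60 x 60 x 15 mm, square aluminium stem 36 x 36 mm in its middle, 170 mm tall in all; the foot stands out 12 mm beyond the stem on each side. Origin: centre of the underside, z up the stem, x and y along the sides. Starts upright on the bench left or right of the console; the short post stands on the other side
- pointer (a joint): angle of the dial's pointer (rad): 0 points straight to the console's front (its -x), grows clockwise seen from above (tip swings towards the console's +y); stops at -1.0 and +1.0. Stays where it is left; a push of 1 to 2 N across it near the tip turns it
- pointer_tip (a point): top of the pointer's outer end. The pointer is a black upright bar 14 mm wide, reaching 50 mm out from its axis, on a 48 mm wide hub; its foot is 5 mm and its top 30 mm above the deck. The axis stands at x = +20, y = -80 mm in the console frame. The point's x axis runs along the bar from tip to axis
- dial: flat grey scale disc, 132 mm across, 3 mm thick, fixed on the deck round the pointer's axis; origin on the axis at its underside, z up. Its single raised mark (13 long, 6 wide, 3 mm high, 52 to 65 mm from the axis) lies along the disc's own -x. The mark is always clockwise (from above) of where the pointer starts
- short_post: bystander: same foot and stem as the tall post but only 70 tall (mm); origin at the centre of its underside
- wrist_rest: bystander: dark grey saddle-shaped wrist rest, 75 x 150 x 46 (mm); origin at the centre of its underside
- probe: bystander: white cone-shaped probe standing on its 68 mm wide base, 85 tall (mm); origin at the centre of its underside
- mouse: bystander: round black mouse, 62 across, 34 tall (mm); origin at the centre of its underside
- mug: bystander: white mug, 80 across, 90 tall (mm); origin at the centre of its underside

How it is judged (in metres and radians):
On the way, in this order (a step that is already met when the one before it is completed fails the run):
1. the tall post, let go, stands upright on the deck and the cover stays open by more than 1.15 rad (value of joint cover above 1.15 rad and angle between tall_post's own z axis and vertical below 0.12 rad and z of tall_post in the frame of console between 0.034 and 0.046 m and contact force between the fingers and tall_post below 0.2 N), for 0.5 s.
2. the pointer is in line with the raised mark (angle between the x axis of pointer_tip and the x axis of dial, either way round below 0.14 rad and value of joint cover above 1.15 rad), for 0.2 s.
At the end, for the whole second after the job is handed in: The tall post stands released, still and upright (within 0.12 rad) on the console's deck (its foot within 6 mm of deck height), the cover is still and open by more than 1.15 rad, and the pointer is at rest within 0.14 rad (8 degrees) of the raised mark (all of step 2 and angle between tall_post's own z axis and vertical below 0.12 rad and z of tall_post in the frame of console between 0.034 and 0.046 m and contact force between the fingers and tall_post below 0.2 N and linear speed of tall_post below 0.02 m/s and velocity of joint cover between -0.1 and 0.1 rad/s and velocity of joint pointer between -0.05 and 0.05 rad/s); the robot touches nothing.
It fails at once if another thing on the bench is moved by more than 30 mm (distance of any of short_post, wrist_rest, probe, mouse, mug from where it was at the start of the episode above 0.03 m).
It fails at once if the tall post falls over (tilts by more than 0.8 rad) (angle between tall_post's own z axis and vertical above 0.8 rad).
It also fails if it takes over 61 s, if anything falls off the work surface, if the arm or the gripper's body presses on something with over 40 N, if the wrist force passes 120 N, or if a joint passes its speed limit or range.

### The arm

A 6-joint arm with a two-finger parallel gripper is mounted at the origin on the work surface. World frame = base frame: x ahead of the robot, y to its left, z up, the work surface at z = 0. Lengths are in m, angles in degrees, forces in N, time in s.
With the tool pointing down it reaches from about 0.35 to 0.875 m from the base axis. Payload 4.2 kg.
Tool frame: the origin (TCP) lies on the centre line of the jaws, within the pads' length; the fingertips stand 11 mm ahead of it and the grasp point (between the pads) lies 8 mm behind it; y points along the fingers, z is the direction in which the jaws open and shut, and the axes are right-handed (so a half turn about y gives the same grasp; the last joint's range is limited). The gripper opens to 87 mm and grips with 3 to 60 N. Pads are 19 mm wide; open, the fingers measure 117 mm over their backs; the gripper's body (75 mm by 190 mm) begins 51 mm behind the grasp point.
Start: joints at [86.322, 22.042, 0.453, 0, -68.411, -14.817], TCP at [0.198, 0.593, 0.2] pointing down, gripper open.
Joint ranges: [-179.83, 179.83], [-69.29, 118.12], [-61.27, 80.66], [-181.25, 117.63], [-171.15, -9.14], [-177.46, 177.46]. Speed limits (degrees/s): [159.86, 159.86, 180, 180, 180, 180].

### API

Orientations are given as a 3x3 rotation matrix whose columns are the frame's x, y, z axes.
In Python, from station import r, optics gives the robot as it stands. The module is installed in compiled form; this text tells all that it offers.
- The arm moves only by the tool step_arm, never from a script. Its argument "moves" is a list that holds one entry, the list of rows, each a list of 7 numbers: the turn, a rotation vector about the tool's x, y, z in rad, then the shift along the tool's x, y, z in cm, then the opening in per cent of the stroke, from 0 (shut) to 100 (fully open). A call has exactly 5 rows; each row is the pose to reach, as a shift and turn from the pose commanded when the call began, along the tool's axes at that moment; what a row does not reach only later rows make up. A row lasts 1/12 s, in which the tool goes at most 41.7 mm and 7.16 degrees, less where a joint would pass 70% of its speed; a pose out of reach is approached as far as the arm can. A call with a gripper value outside its range is refused whole. The fingers move at their own pace and stop on an object; the grip force is fixed at half the most. Time passes only in rows, so rows that repeat a pose let the fingers close, or fill a call up. It gives the time, the measured TCP pose, the force and the opening at its end, in the units of the state.
- r.sense(): the state, without advancing time (a new reading comes with each control period).
- optics.capture(name): name is "scene" or "top"; returns a dict with "image" (480x640x3 uint8, red, green, blue), "fov_y" (degrees; the focal length in pixels is half the picture's height over the tangent of half this angle, whatever the lens; pixels are square), "cx", "cy" (the principal point, pixels), "k1" (the pictures are not rectified: a ray, as slopes to the right and down, at radius r is drawn at 1 + k1 r^2 times it, then the intrinsics apply), "cam_to_world" (4x4, takes a point from camera to world coordinates). Camera axes: x right, y down, z forward; pixel columns grow to the right and rows downward; lengths in m; the calibration is good to about 2 mm. A picture is of the moment at which its call begins. There is no depth.
- r.finish_job(): hands the job in, once; it reports no verdict.
The state is a dict: "time_s": time; "joints": joint angles; "joint_velocities": joint speeds; "effort": joint torques, N m; "tcp_pos": TCP position; "ee_rot": TCP orientation; "wrist_force": force on the tool from outside, world axes, zero at the start; "moment": the same for the moment, N m; "gripper_width": opening from 0.0 (shut) to 1.0 (fully open).
Only numpy, scipy, OpenCV 4.12 (cv2) and the standard library are available. Lean on these libraries where they do the work, as an engineer would, in place of code of your own. Each camera call takes 0.05 s, during which the arm holds its last target.

## Working session

There is one attempt and no reset: what is moved stays moved. The work goes in short steps, Python scripts to look and compute and a tool call to move; the robot and the scene stay as the last step left them, time stands still between calls to the robot, and variables do not carry over. Pictures are saved under pics/ and viewed, and the job is handed in when it is done.

Besides the shell and the picture viewer there is one more tool, called after ">>>" as name(argument=value, ...) on one line, values as JSON. step_arm: Moves the arm, as the interface text tells. Its arguments: {"type":"object","properties":{"moves":{"type":"array"}},"required":["moves"]}

```bash
mkdir -p pics; cat > h.py <<'E'
import numpy as np, cv2
from station import r, optics
def cap(n,f=None):
    c=optics.capture(n)
    if f: cv2.imwrite('pics/'+f,c['image'][:,:,::-1])
    return c
def K(c):
    h=c['image'].shape[0]; f=h/2/np.tan(np.radians(c['fov_y'])/2); return f
def ray(c,u,v):
    f=K(c); x=(u-c['cx'])/f; y=(v-c['cy'])/f; rd=np.hypot(x,y); rr=rd
    for _ in range(30): rr=rd/(1+c['k1']*rr*rr)
    s=rr/rd if rd>0 else 1
    T=np.array(c['cam_to_world']); d=T[:3,:3]@np.array([x*s,y*s,1]); return T[:3,3],d
def plane(c,u,v,z):
    o,d=ray(c,u,v); return o+d*(z-o[2])/d[2]
def proj(c,p):
    T=np.array(c['cam_to_world']); q=T[:3,:3].T@(np.array(p)-T[:3,3]); x,y=q[:2]/q[2]; k=1+c['k1']*(x*x+y*y); f=K(c)
    return np.array([f*x*k+c['cx'],f*y*k+c['cy']])
E
python3 - <<'E'
from h import *
for n in('scene','top'):
    c=cap(n,n+'0.png'); print(n,c['fov_y'],c['cx'],c['cy'],c['k1'],np.round(c['cam_to_world'],3).tolist())
s=r.sense(); print(s['time_s'],s['tcp_pos'],np.round(s['ee_rot'],3).tolist(),s['gripper_width'])
E
```

```text
scene 45.19774784789464 322.3950029289626 245.71635606294825 -0.010872508045170221 [[-0.567, 0.631, -0.529, 1.138], [0.823, 0.42, -0.382, 0.503], [-0.019, -0.652, -0.758, 0.965], [0.0, 0.0, 0.0, 1.0]]
top 43.79532826643286 322.24556034516837 243.6194426201971 -0.060614125816883545 [[-0.026, -0.998, 0.056, 0.441], [-1.0, 0.026, 0.004, 0.019], [-0.006, -0.056, -0.998, 1.613], [0.0, 0.0, 0.0, 1.0]]
0.1 [0.19804538 0.59215418 0.19886329] [[-0.948, -0.001, -0.317], [0.317, -0.002, -0.948], [-0.0, -1.0, 0.002]] 1.0063042226322163
```

View pics/scene0.png

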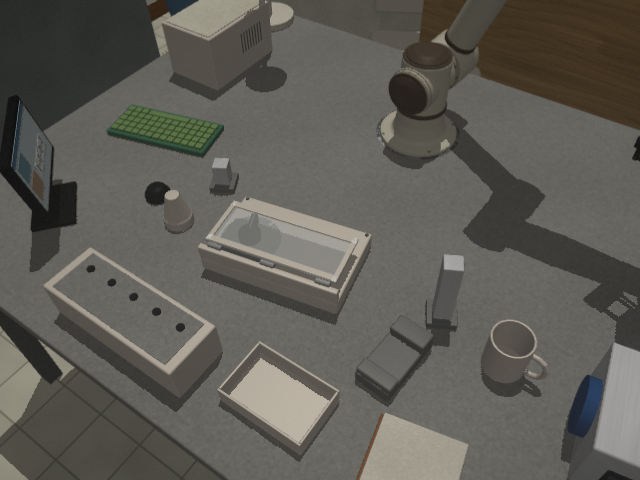

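View pics/top0.png

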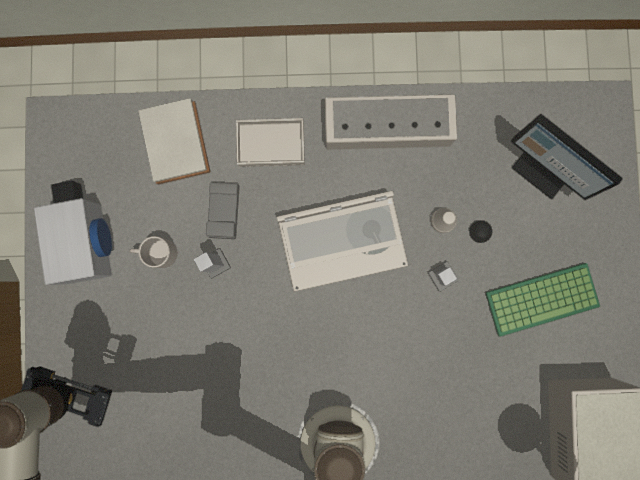

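```bash
python3 - <<'E'
import cv2
t=cv2.imread('pics/top0.png'); s=cv2.imread('pics/scene0.png')
a=cv2.resize(t[180:300,265:425],None,fx=5,fy=5,interpolation=cv2.INTER_CUBIC); cv2.imwrite('pics/t1.png',a)
a=cv2.resize(t[220:290,180:260],None,fx=8,fy=8,interpolation=cv2.INTER_CUBIC); cv2.imwrite('pics/t2.png',a)
a=cv2.resize(s[180:330,190:380],None,fx=4,fy=4,interpolation=cv2.INTER_CUBIC); cv2.imwrite('pics/s1.png',a)
a=cv2.resize(s[240:340,410:480],None,fx=6,fy=6,interpolation=cv2.INTER_CUBIC); cv2.imwrite('pics/s2.png',a)
E
```

```text
(no output)
```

View pics/t1.png

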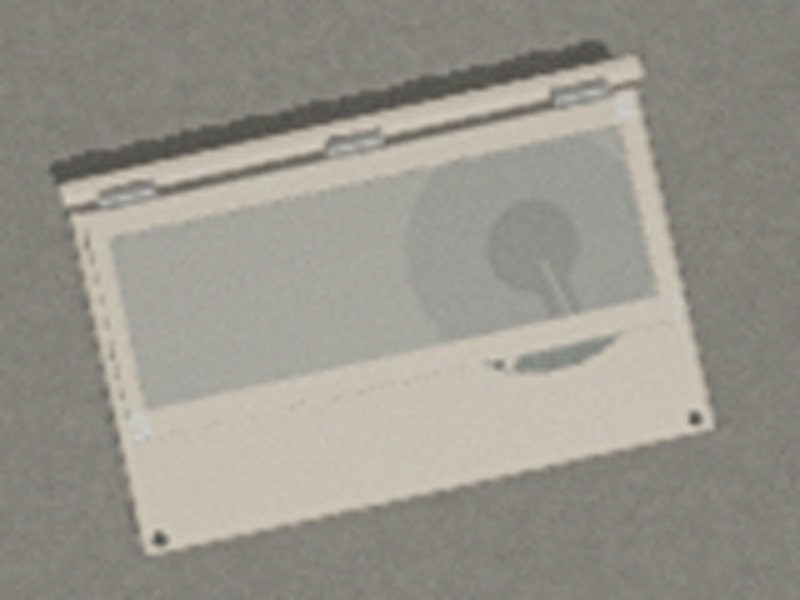

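View pics/t2.png

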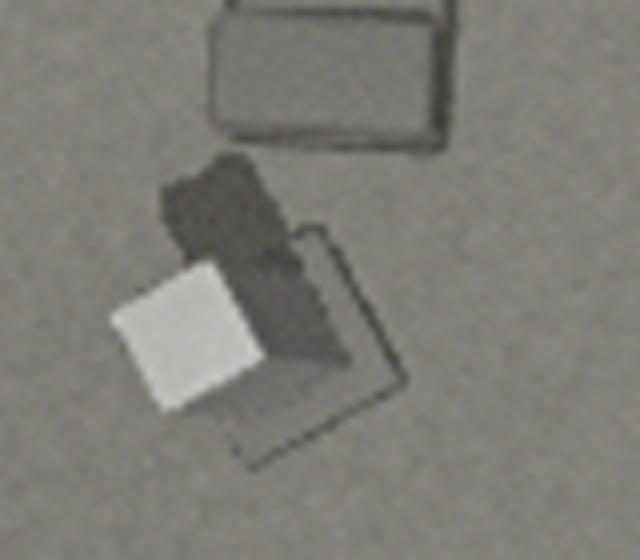

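View pics/s1.png

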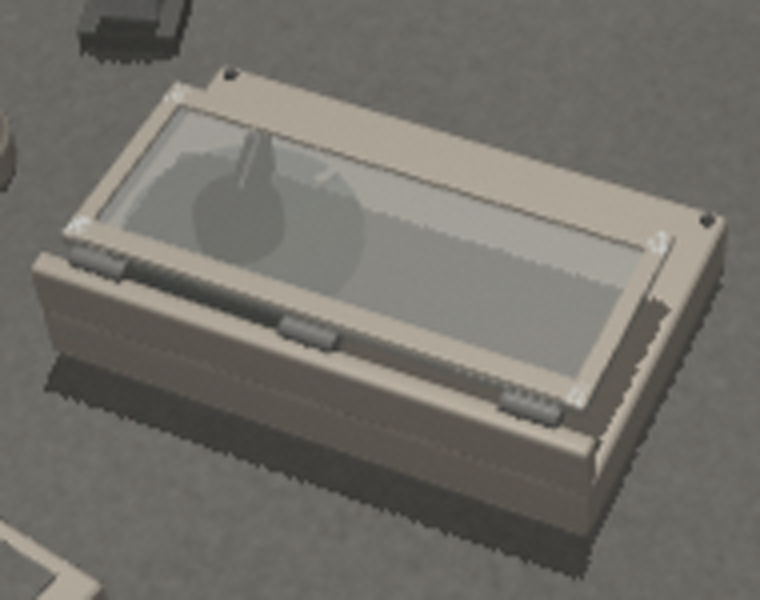

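View pics/s2.png

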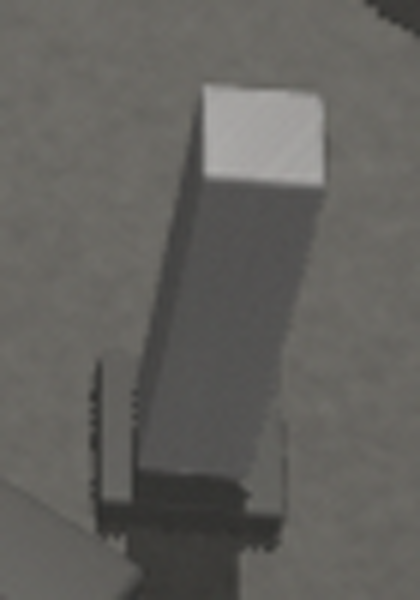

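```bash
python3 - <<'E'
from h import *
ct=cap('top'); cs=cap('scene')
def up(U,V,k,u0,v0): return (U+.5)/k-.5+u0,(V+.5)/k-.5+v0
T1=lambda U,V,z:plane(ct,*up(U,V,5,265,180),z)
S1=lambda U,V,z:plane(cs,*up(U,V,4,190,180),z)
fr,fl=T1(714,428,.04),T1(147,555,.04); br,bl=T1(642,58,.074),T1(58,187,.074)
print('top FR FL BR BL',fr,fl,br,bl)
P=np.array([fr,fl,br,bl])[:,:2]; Q=np.array([[-.095,-.155],[-.095,.155],[.105,-.155],[.105,.155]])
def fit(Q,P):
    qc,pc=Q.mean(0),P.mean(0); a,b=(Q-qc).T,(P-pc).T
    th=np.arctan2((a[0]*b[1]-a[1]*b[0]).sum(),(a*b).sum()); R=np.array([[np.cos(th),-np.sin(th)],[np.sin(th),np.cos(th)]])
    t=pc-R@qc; print('th',np.degrees(th),'t',t,'res mm',np.round(1000*(P-(Q@R.T+t)),1).tolist()); return th,R,t
th,R,t=fit(Q,P)
sfl=S1(726,222,.04); sfr=S1(222,70,.04); sbl=S1(595,450,.074); sbr=S1(33,262,.074)
fit(Q,np.array([sfr,sfl,sbr,sbl])[:,:2])
# hub, mark, pointer in console frame
inv=lambda p:R.T@(p[:2]-t)
print('mark scene',inv(S1(330,178,.046)),'top?',inv(T1(500,366,.046)))
print('ptr tip scene top',inv(S1(262,130,.07)),'top view bar',inv(T1(572,312,.07)),inv(T1(545,262,.07)))
m=inv(S1(330,178,.046))-np.array([.02,-.08]); print('mark',np.hypot(*m),np.arctan2(m[1],-m[0]))
m=inv(T1(500,366,.046))-np.array([.02,-.08]); print('markT',np.hypot(*m),np.arctan2(m[1],-m[0]))
T2=lambda U,V,z:plane(ct,*up(U,V,8,180,220),z)
S2=lambda U,V,z:plane(cs,*up(U,V,6,410,240),z)
for n,pts in(('top',[T2(110,319,.17),T2(210,260,.17),T2(267,354,.17),T2(168,412,.17)]),('scene',[S2(203,85,.17),S2(324,95,.17),S2(325,187,.17),S2(203,180,.17)])):
    p=np.array(pts)[:,:2]; print(n,p.mean(0),[np.degrees(np.arctan2(*(p[(i+1)%4]-p[i])[::-1])) for i in range(4)],[np.linalg.norm(p[(i+1)%4]-p[i]) for i in range(4)])
p=np.array([T2(407,380,.015),T2(250,468,.015),T2(318,228,.015)])[:,:2];print('foot',p,p[1:].mean(0))
E
```

```text
top FR FL BR BL [ 0.46648984 -0.19723582  0.04      ] [0.40766211 0.10292153 0.04      ] [ 0.6587685  -0.16178415  0.074     ] [0.59959203 0.14272995 0.074     ]
th 11.054423897200582 t [ 0.52822089 -0.02930083] res mm [[1.8, 2.4], [2.4, -1.7], [-2.2, -0.5], [-2.0, -0.2]]
th 11.212931655012436 t [ 0.52778896 -0.02663495] res mm [[4.7, 2.8], [5.2, -0.3], [-4.6, -1.9], [-5.4, -0.6]]
mark scene [-0.03276285 -0.05227272] top? [-0.0365055  -0.04969104]
ptr tip scene top [-0.03119036 -0.09038829] top view bar [-0.01795309 -0.09051951] [ 0.01038827 -0.08263678]
mark 0.05960470400053828 0.483844842023544
markT 0.06412101077752418 0.4923336659939588
top [0.48604867 0.3146995 ] [np.float64(-60.92838741893551), np.float64(-149.7096883769554), np.float64(118.89397762421456), np.float64(31.08800868655234)] [np.float64(0.03521817103495597), np.float64(0.03351677451471891), np.float64(0.03475522239735581), np.float64(0.033422135926766565)]
scene [0.48648635 0.3169581 ] [np.float64(117.39483626088504), np.float64(26.00620077470938), np.float64(-60.544927104462204), np.float64(-153.19014289235918)] [np.float64(0.03557468451973283), np.float64(0.03509296518684379), np.float64(0.03511803650714999), np.float64(0.03634705253340641)]
foot [[0.47432565 0.27322238]
 [0.44620122 0.32656258]
 [0.52609233 0.3022988 ]] [0.48614678 0.31443069]
```

>>> step_arm(moves=[[[0,-0.08,0,-3.6,-0.8,1.7,100],[0,-0.16,0,-7.2,-1.6,3.4,100],[0,-0.25,0,-10.8,-2.4,5.1,100],[0,-0.33,0,-14.4,-3,6.8,100],[0,-0.42,0,-18,-3,8.5,100]]])

```text
time_s: 0.62
tcp_pos: [0.3433, 0.4542, 0.2314]
ee_rot: [[-0.995, 0.001, 0.102], [-0.102, 0.002, -0.995], [-0.002, -1.0, -0.002]]
wrist_force: [0.8, 0.8, 0.0]
gripper_width: 1.0
```

```bash
cat >> h.py <<'E'
TC=np.array([.528,-.028]); TH=np.radians(11.1)
RC=np.array([[np.cos(TH),-np.sin(TH)],[np.sin(TH),np.cos(TH)]])
def con(x,y): return TC+RC@np.array([x,y])
def go(p,yaw):
    "print shift (cm) & turn to bring TCP to p, tool down, tool z at yaw deg"
    from scipy.spatial.transform import Rotation as Ro
    s=r.sense(); R=np.array(s['ee_rot']); a=np.radians(yaw)
    y=np.array([0,0,-1.]); z=np.array([np.cos(a),np.sin(a),0]); G=np.c_[np.cross(y,z),y,z]
    print('t',round(s['time_s'],2),'pos',np.round(s['tcp_pos'],4),'w',round(s['gripper_width'],3),'F',np.round(s['wrist_force'],1),'j',np.round(s['joints'],0))
    print('turn',np.round(Ro.from_matrix(R.T@G).as_rotvec(),3),'shift',np.round(100*R.T@(np.array(p)-s['tcp_pos']),2))
E
python3 -c "
from h import *
go([.486,.3155,.23],-60.5)"
```

```text
t 0.62 pos [0.3433 0.4542 0.2314] w 1.0 F [0.8 0.8 0. ] j [ 69.  15.  -5.   0. -70.  27.]
turn [ 0.002 -0.413 -0.002] shift [-12.78   0.13  15.26]
```

>>> step_arm(moves=[[[0,-0.1,0,-3,0,3,100],[0,-0.2,0,-6,0,6,100],[0,-0.3,0,-9,0,9,100],[0,-0.4,0,-11,0,12.5,100],[0,-0.4,0,-12,0,14,100]]])

```text
time_s: 1.03
tcp_pos: [0.4769, 0.3238, 0.2295]
ee_rot: [[-0.879, -0.001, 0.477], [-0.477, -0.001, -0.879], [0.001, -1.0, 0.001]]
wrist_force: [-0.6, 0.2, -1.1]
gripper_width: 0.998
```

```bash
python3 -c "
from h import *
cap('scene','s3.png');cap('top','t3.png')
go([.486,.3155,.23],-60.5)"
```

```text
t 1.13 pos [0.4766 0.3246 0.2295] w 1.0 F [-0.5  0.3  0.2] j [ 50.  16.  -4.   0. -70.  68.]
turn [-0.    -0.023  0.001] shift [-0.4  -0.05  1.25]
```

>>> step_arm(moves=[[[0,-0.023,0,-0.4,2,1.25,100],[0,-0.023,0,-0.4,5,1.25,100],[0,-0.023,0,-0.4,8,1.25,100],[0,-0.023,0,-0.4,10,1.25,100],[0,-0.023,0,-0.4,10.8,1.25,100]]])

```text
time_s: 1.55
tcp_pos: [0.4821, 0.3173, 0.1182]
ee_rot: [[-0.868, -0.005, 0.497], [-0.497, -0.004, -0.868], [0.007, -1.0, 0.001]]
wrist_force: [-1.3, -0.8, 0.3]
gripper_width: 0.999
```

```bash
python3 - <<'E'
from h import *
c=cap('scene');a=c['image'][200:360,380:520,::-1];cv2.imwrite('pics/s4.png',cv2.resize(a,None,fx=4,fy=4))
go([.486,.3150,.122],-60.5)
E
```

```text
t 1.6 pos [0.4824 0.3175 0.1182] w 0.998 F [-0.8 -0.2 -1.4] j [ 49.  22. -13.  -0. -56.  70.]
turn [-0.001  0.006  0.007] shift [-0.19 -0.38  0.4 ]
```

View pics/s4.png

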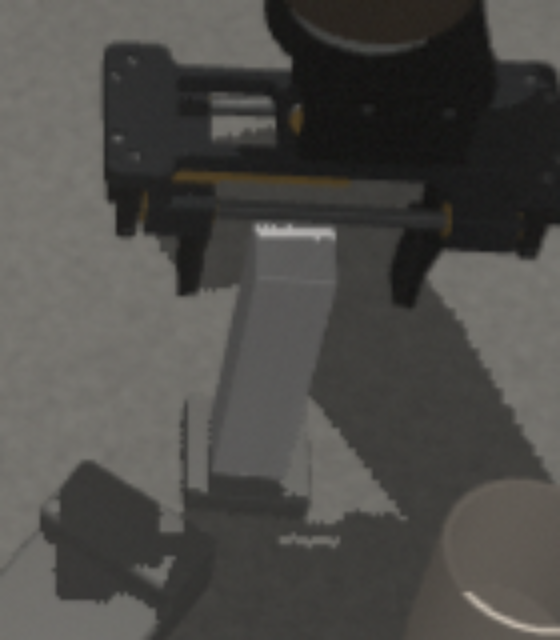

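>>> step_arm(moves=[[[0,0,0,-0.2,-0.3,0.4,100],[0,0,0,-0.2,-0.3,0.4,40],[0,0,0,-0.2,-0.3,0.4,20],[0,0,0,-0.2,-0.3,0.4,20],[0,0,0,-0.2,-0.3,0.4,20]]])

```text
time_s: 2.02
tcp_pos: [0.4886, 0.3162, 0.1261]
ee_rot: [[-0.868, 0.002, 0.497], [-0.497, 0.002, -0.868], [-0.002, -1.0, -0.001]]
wrist_force: [0.2, 0.0, 0.4]
gripper_width: 0.78
```

>>> step_arm(moves=[[[0,0,0,0,0,0,20],[0,0,0,0,0,0,20],[0,0,0,0,0,0,20],[0,0,0,0,0,0,20],[0,0,0,0,0,0,20]]])

```text
time_s: 2.43
tcp_pos: [0.4881, 0.3158, 0.1248]
ee_rot: [[-0.868, -0.0, 0.497], [-0.497, 0.0, -0.868], [0.0, -1.0, -0.0]]
wrist_force: [-0.3, 0.5, -0.1]
gripper_width: 0.41
```

```bash
python3 - <<'E'
from h import *
c=cap('scene');a=c['image'][200:360,380:520,::-1];cv2.imwrite('pics/s5.png',cv2.resize(a,None,fx=4,fy=4))
go([*con(-.13,.085),.25],-78.9)
E
```

```text
t 2.48 pos [0.4881 0.3158 0.1248] w 0.418 F [ 0.1 -0.   0.7] j [ 49.  21. -12.  -0. -57.  71.]
turn [0.    0.326 0.   ] shift [ 23.22 -12.52  19.59]
```

View pics/s5.png

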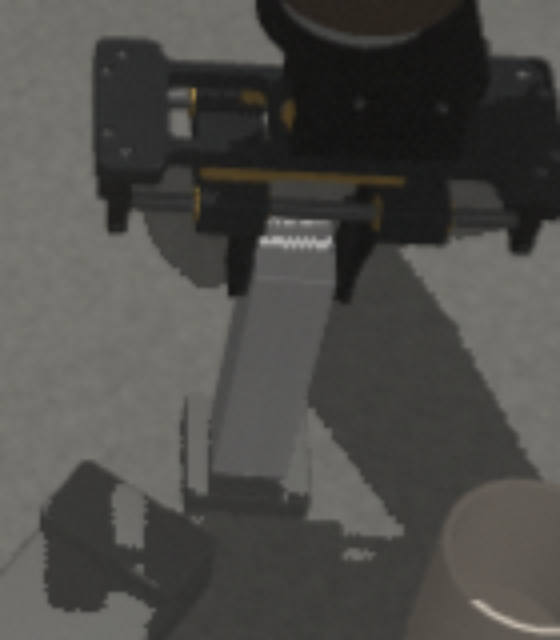

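>>> step_arm(moves=[[[0,0,0,0,0,0,20],[0,0,0,0,0,0,20],[0,0,0,0,-1,0,20],[0,0,0,0,-2.5,0,20],[0,0,0,0,-4,0,20]]])

```text
time_s: 2.9
tcp_pos: [0.4872, 0.3149, 0.1641]
ee_rot: [[-0.868, -0.003, 0.497], [-0.497, -0.003, -0.868], [0.004, -1.0, 0.001]]
wrist_force: [1.0, 1.3, -4.3]
gripper_width: 0.414
```

```bash
python3 - <<'E'
from h import *
c=cap('scene');a=c['image'][200:360,380:520,::-1];cv2.imwrite('pics/s6.png',cv2.resize(a,None,fx=4,fy=4))
go([*con(-.14,.085),.25],-78.9)
E
```

```text
t 2.95 pos [0.4892 0.3162 0.1683] w 0.41 F [ 1.3 -0.3  0. ] j [ 49.  19.  -9.   0. -62.  71.]
turn [ 0.     0.327 -0.003] shift [24.26 -8.25 19.24]
```

View pics/s6.png

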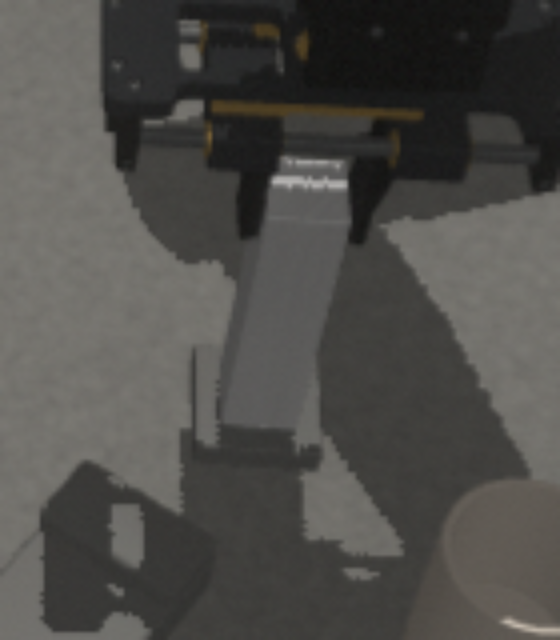

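>>> step_arm(moves=[[[0,0.06,0,1.5,-3,1,20],[0,0.12,0,4,-6,3,20],[0,0.18,0,7,-6.3,5.5,20],[0,0.24,0,10,-6.3,8,20],[0,0.3,0,13,-6.3,10.5,20]]])

```text
time_s: 3.37
tcp_pos: [0.4261, 0.1584, 0.2276]
ee_rot: [[-0.976, -0.001, 0.216], [-0.216, 0.0, -0.976], [0.001, -1.0, -0.001]]
wrist_force: [1.4, -1.1, -4.7]
gripper_width: 0.411
```

```bash
python3 - <<'E'
from h import *
go([*con(-.13,.085),.23],-78.9)
E
```

```text
t 3.37 pos [0.4261 0.1584 0.2276] w 0.411 F [ 1.4 -1.1 -4.7] j [ 41.   4. -19.  -0. -67.  62.]
turn [0.001 0.024 0.001] shift [ 6.86 -0.24 11.6 ]
```

>>> step_arm(moves=[[[0,0.024,0,2,0,3,20],[0,0.024,0,4,0,6,20],[0,0.024,0,5.5,0,9,20],[0,0.024,0,6.5,0,11,20],[0,0.024,0,6.7,0,11.2,20]]])

```text
time_s: 3.78
tcp_pos: [0.3838, 0.0327, 0.2272]
ee_rot: [[-0.981, -0.003, 0.191], [-0.191, -0.001, -0.982], [0.003, -1.0, 0.001]]
wrist_force: [0.1, 1.5, -4.7]
gripper_width: 0.415
```

```bash
python3 - <<'E'
from h import *
c=cap('scene');a=c['image'][60:360,160:460,::-1];cv2.imwrite('pics/s7.png',cv2.resize(a,None,fx=2,fy=2))
go([*con(-.13,.085),.172],-78.9)
go([*con(-.06,.085),.172],-78.9)
E
```

```text
t 3.83 pos [0.3847 0.0339 0.2274] w 0.41 F [-1.  -0.1 -4.1] j [ 29.  -4. -27.  -0. -67.  72.]
turn [ 0.    -0.001  0.002] shift [0.12 5.54 0.34]
t 3.83 pos [0.3847 0.0339 0.2274] w 0.41 F [-1.  -0.1 -4.1] j [ 29.  -4. -27.  -0. -67.  72.]
turn [ 0.    -0.001  0.002] shift [-6.88  5.53  0.33]
```

View pics/s7.png

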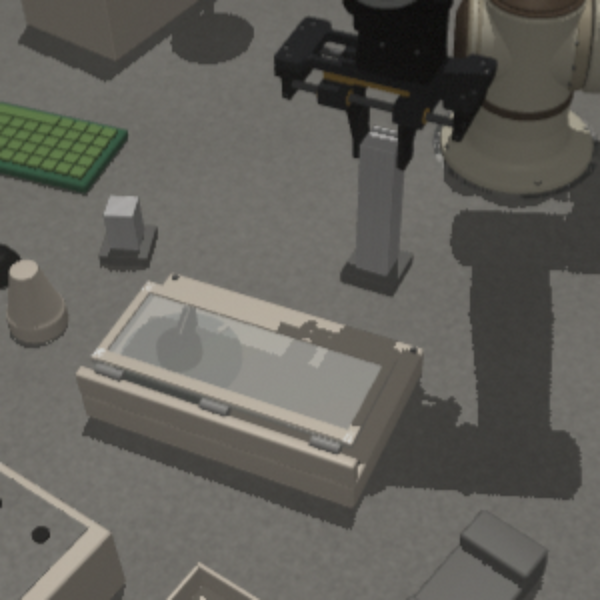

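>>> step_arm(moves=[[[0,0,0,0,2.5,0.3,20],[0,0,0,0,4.5,0.3,20],[0,0,0,0,5.3,0.3,20],[0,0,0,-1.5,5.4,0.3,20],[0,0,0,-4,5.4,0.3,20]]])

```text
time_s: 4.25
tcp_pos: [0.4245, 0.0407, 0.173]
ee_rot: [[-0.981, -0.004, 0.196], [-0.196, -0.001, -0.981], [0.004, -1.0, 0.0]]
wrist_force: [0.4, 0.7, -3.9]
gripper_width: 0.409
```

```bash
python3 - <<'E'
from h import *
c=cap('scene');a=c['image'][100:300,190:390,::-1];cv2.imwrite('pics/s8.png',cv2.resize(a,None,fx=3,fy=3))
go([*con(-.055,.085),.172],-78.9)
E
```

```text
t 4.3 pos [0.4323 0.0431 0.1741] w 0.409 F [ 9.3  2.2 -2. ] j [ 27.   4. -27.   0. -58.  74.]
turn [-0.001  0.005 -0.005] shift [-2.52  0.23  0.33]
```

View pics/s8.png

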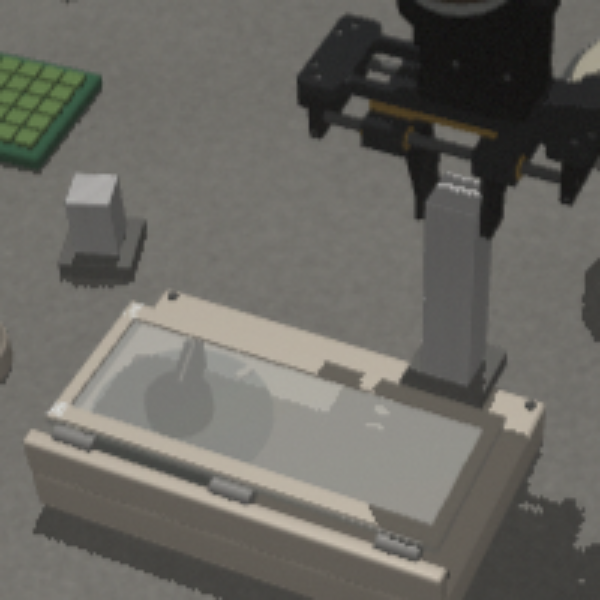

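>>> step_arm(moves=[[[0,0,0,-0.3,0.1,0.2,20],[0,0,0,-0.8,0.2,0.3,20],[0,0,0,-1.4,0.2,0.3,20],[0,0,0,-2,0.2,0.3,20],[0,0,0,-2.4,0.2,0.3,20]]])

```text
time_s: 4.72
tcp_pos: [0.4514, 0.043, 0.172]
ee_rot: [[-0.981, 0.001, 0.195], [-0.195, 0.0, -0.981], [-0.001, -1.0, 0.0]]
wrist_force: [-0.4, -0.9, -4.4]
gripper_width: 0.408
```

```bash
python3 - <<'E'
from h import *
c=cap('scene');a=c['image'][100:300,190:390,::-1];cv2.imwrite('pics/s9.png',cv2.resize(a,None,fx=3,fy=3))
go([*con(-.055,.085),.172],-78.9)
E
```

```text
t 4.77 pos [0.4516 0.043  0.1719] w 0.411 F [-0.4  0.1 -3.7] j [ 26.   7. -25.   0. -58.  75.]
turn [-0.     0.003 -0.   ] shift [-0.64 -0.01 -0.06]
```

View pics/s9.png

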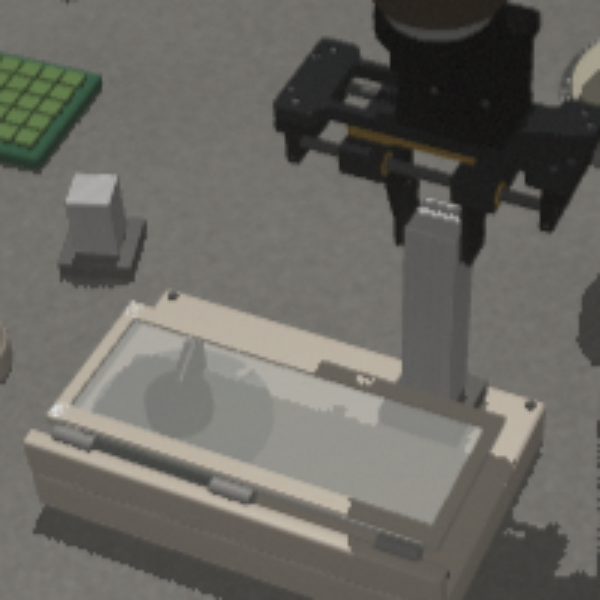

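>>> step_arm(moves=[[[0,0,0,-0.3,0,0,20],[0,0,0,-0.7,0,0,20],[0,0,0,-0.7,-0.8,0,20],[0,0,0,-0.8,-2,0,20],[0,0,0,-0.9,-3.5,0,20]]])

```text
time_s: 5.18
tcp_pos: [0.4581, 0.044, 0.2064]
ee_rot: [[-0.981, -0.004, 0.195], [-0.195, -0.001, -0.981], [0.004, -1.0, 0.0]]
wrist_force: [-0.1, 0.4, -5.5]
gripper_width: 0.41
```

```bash
python3 - <<'E'
from h import *
c=cap('scene');a=c['image'][100:300,190:390,::-1];cv2.imwrite('pics/s10.png',cv2.resize(a,None,fx=3,fy=3))
go([*con(-.055+.0022,.085),.172+.035],-78.9)
E
```

```text
t 5.23 pos [0.4609 0.0445 0.2105] w 0.406 F [-0.6 -0.2 -1.1] j [ 26.   5. -20.   0. -64.  75.]
turn [-0.001  0.003 -0.004] shift [ 0.09  0.35 -0.1 ]
```

View pics/s10.png

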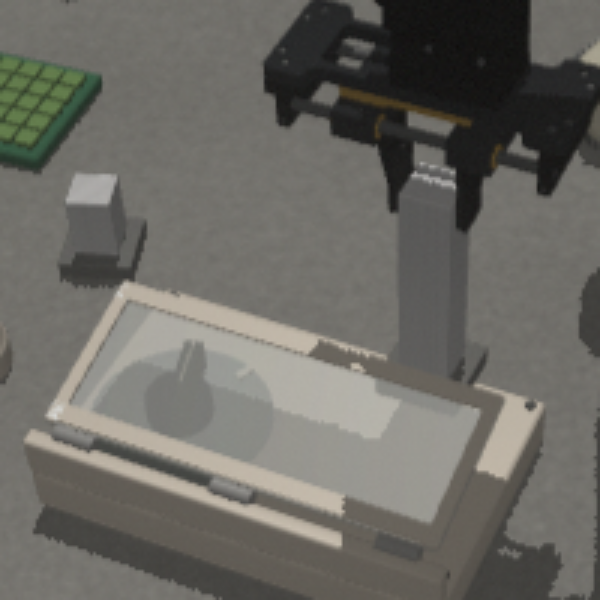

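>>> step_arm(moves=[[[0,0,0,-0.3,-1,0,20],[0,0,0,-0.65,-2.1,0,20],[0,0,0,-1.15,-3.1,0,20],[0,0,0,-1.7,-4.1,0,20],[0,0,0,-2.3,-5,0,20]]])

```text
time_s: 5.65
tcp_pos: [0.4825, 0.0491, 0.2576]
ee_rot: [[-0.981, 0.002, 0.195], [-0.195, 0.001, -0.981], [-0.002, -1.0, -0.0]]
wrist_force: [0.1, -0.9, -5.2]
gripper_width: 0.41
```

```bash
python3 - <<'E'
from h import *
c=cap('scene');a=c['image'][100:300,190:390,::-1];cv2.imwrite('pics/s11.png',cv2.resize(a,None,fx=3,fy=3))
go([*con(-.055+.025,.085),.172+.086],-78.9)
E
```

```text
t 5.7 pos [0.4847 0.0495 0.2596] w 0.405 F [ 3.  -0.2 -1.2] j [ 25.   6. -13.   0. -71.  76.]
turn [-0.     0.003 -0.006] shift [ 0.25  0.15 -0.06]
```

View pics/s11.png

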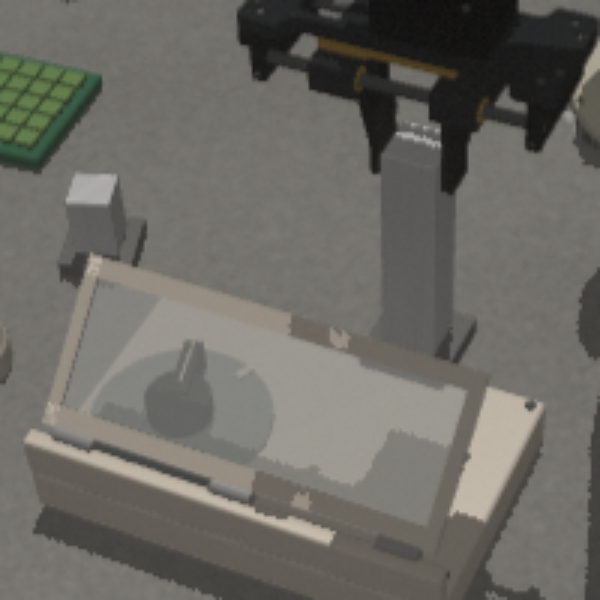

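>>> step_arm(moves=[[[0,0,0,-0.8,-0.8,0,20],[0,0,0,-1.7,-1.6,0,20],[0,0,0,-2.6,-2.2,0,20],[0,0,0,-3.6,-2.7,0,20],[0,0,0,-4.6,-3,0,20]]])

```text
time_s: 6.12
tcp_pos: [0.5275, 0.058, 0.2874]
ee_rot: [[-0.981, 0.001, 0.195], [-0.195, 0.0, -0.981], [-0.001, -1.0, -0.0]]
wrist_force: [0.1, 0.2, -4.2]
gripper_width: 0.414
```

```bash
python3 - <<'E'
from h import *
c=cap('scene');a=c['image'][80:280,190:390,::-1];cv2.imwrite('pics/s12.png',cv2.resize(a,None,fx=3,fy=3))
go([*con(-.055+.096,.085),.172+.116],-78.9)
E
```

```text
t 6.17 pos [0.5299 0.0585 0.2876] w 0.409 F [ 3.6  1.1 -3.1] j [ 24.  10.  -4.   0. -76.  77.]
turn [-0.     0.003 -0.004] shift [-2.25 -0.03 -0.04]
```

View pics/s12.png

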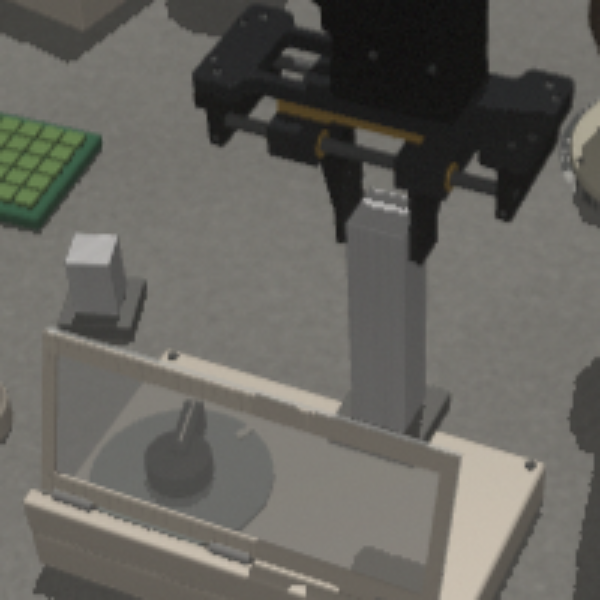

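>>> step_arm(moves=[[[0,0,0,-0.8,0,0,20],[0,0,0,-1.6,0,0,20],[0,0,0,-2.2,0.3,0,20],[0,0,0,-2.2,1.5,0,20],[0,0,0,-2.2,3,0,20]]])

```text
time_s: 6.58
tcp_pos: [0.55, 0.0626, 0.2571]
ee_rot: [[-0.981, 0.003, 0.195], [-0.195, 0.001, -0.981], [-0.003, -1.0, -0.0]]
wrist_force: [-1.1, 0.1, -4.5]
gripper_width: 0.411
```

```bash
python3 - <<'E'
from h import *
c=cap('scene');a=c['image'][80:280,190:390,::-1];cv2.imwrite('pics/s13.png',cv2.resize(a,None,fx=3,fy=3))
go([*con(.040,.085),.166],-78.9)
E
```

```text
t 6.63 pos [0.5475 0.0624 0.2526] w 0.411 F [-2.3 -0.5 -7.9] j [ 23.  13.  -5.  -0. -72.  78.]
turn [0.001 0.002 0.005] shift [-0.39  8.66 -0.  ]
```

View pics/s13.png

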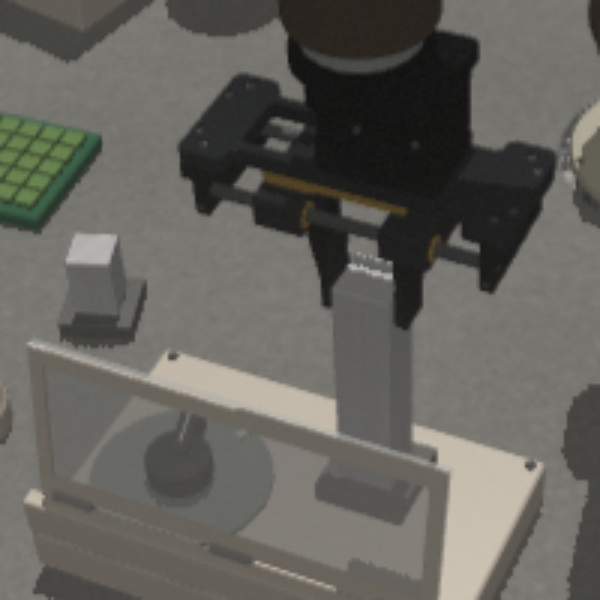

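>>> step_arm(moves=[[[0,0,0,-0.2,1.5,0,20],[0,0,0,-0.2,3,0,20],[0,0,0,-0.2,4.5,0,20],[0,0,0,-0.2,6,0,20],[0,0,0,-0.2,7,0,20]]])

```text
time_s: 7.05
tcp_pos: [0.5501, 0.0624, 0.1853]
ee_rot: [[-0.981, -0.002, 0.195], [-0.195, -0.001, -0.981], [0.002, -1.0, 0.0]]
wrist_force: [-0.8, 0.2, -4.2]
gripper_width: 0.411
```

```bash
python3 - <<'E'
from h import *
c=cap('scene');a=c['image'][80:280,190:390,::-1];cv2.imwrite('pics/s14.png',cv2.resize(a,None,fx=3,fy=3))
go([*con(.040,.085),.165],-78.9)
E
```

```text
t 7.1 pos [0.5491 0.0623 0.1835] w 0.412 F [-1.4 -0.4 -6.4] j [ 23.  16. -11.  -0. -63.  78.]
turn [-0.     0.002  0.005] shift [-0.2   1.84 -0.04]
```

View pics/s14.png

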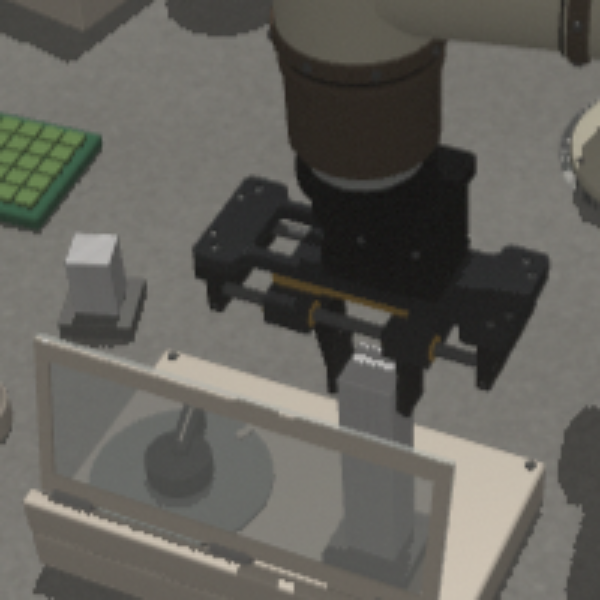

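>>> step_arm(moves=[[[0,0,0,-0.1,0.7,0,20],[0,0,0,-0.2,1.1,0,20],[0,0,0,-0.2,1.4,0,20],[0,0,0,-0.2,1.7,0,20],[0,0,0,-0.2,1.7,0,20]]])

```text
time_s: 7.52
tcp_pos: [0.5525, 0.063, 0.1696]
ee_rot: [[-0.981, -0.0, 0.195], [-0.195, -0.0, -0.981], [0.0, -1.0, -0.0]]
wrist_force: [-0.2, 0.6, -4.5]
gripper_width: 0.411
```

```bash
python3 - <<'E'
from h import *
c=cap('scene');a=c['image'][80:280,190:390,::-1];cv2.imwrite('pics/s15.png',cv2.resize(a,None,fx=3,fy=3))
go([*con(.040,.085),.165],-78.9)
E
```

```text
t 7.57 pos [0.5526 0.063  0.1699] w 0.409 F [-1.  -0.  -4.6] j [ 23.  17. -12.  -0. -61.  78.]
turn [0.    0.002 0.   ] shift [ 0.16  0.49 -0.05]
```

View pics/s15.png

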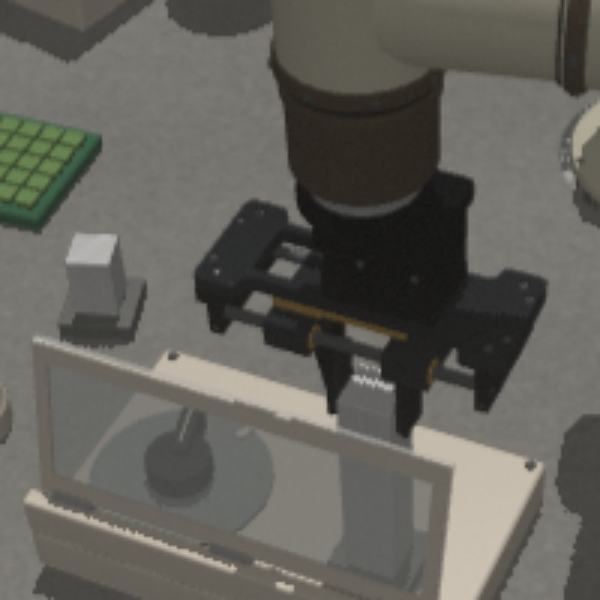

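>>> step_arm(moves=[[[0,0,0,0,0.15,0,20],[0,0,0,0,0.3,0,20],[0,0,0,0,0.4,0,20],[0,0,0,0,0.5,0,20],[0,0,0,0,0.5,0,20]]])

```text
time_s: 7.98
tcp_pos: [0.5531, 0.0631, 0.1657]
ee_rot: [[-0.981, 0.001, 0.195], [-0.195, 0.0, -0.981], [-0.001, -1.0, 0.0]]
wrist_force: [-1.0, 0.1, -0.1]
gripper_width: 0.411
```

>>> step_arm(moves=[[[0,0,0,0,0,0,45],[0,0,0,0,0,0,55],[0,0,0,0,0,0,70],[0,0,0,0,0,0,90],[0,0,0,0,0,0,90]]])

```text
time_s: 8.4
tcp_pos: [0.5529, 0.063, 0.1651]
ee_rot: [[-0.981, 0.001, 0.195], [-0.195, 0.0, -0.981], [-0.001, -1.0, 0.0]]
wrist_force: [0.1, -0.7, -0.3]
gripper_width: 0.669
```

```bash
python3 - <<'E'
from h import *
c=cap('scene');a=c['image'][80:280,190:390,::-1];cv2.imwrite('pics/s16.png',cv2.resize(a,None,fx=3,fy=3))
go([*con(.040,.085),.25],-78.9)
E
```

```text
t 8.45 pos [0.5528 0.063  0.165 ] w 0.714 F [0.5 0.3 0. ] j [ 23.  17. -12.   0. -61.  78.]
turn [-0.     0.003 -0.   ] shift [ 0.18 -8.5  -0.05]
```

View pics/s16.png

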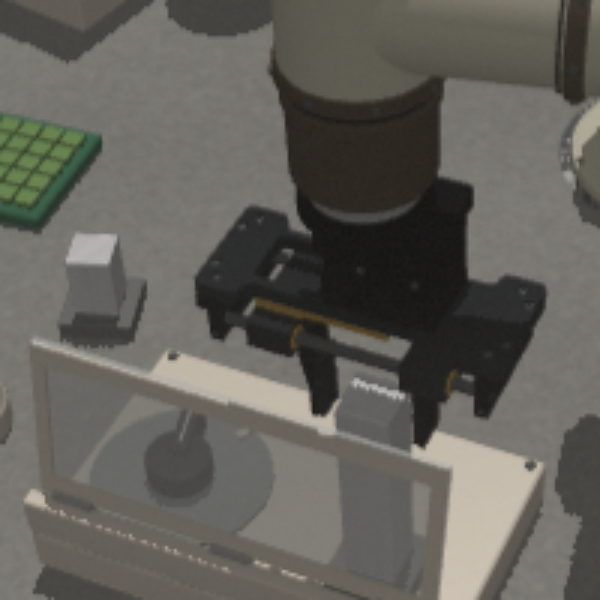

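Released and standing, cover propped. Raise straight up.

>>> step_arm(moves=[[[0,0,0,0,0,0,90],[0,0,0,0.2,-1.5,0,90],[0,0,0,0.4,-4,0,90],[0,0,0,0.6,-7,0,90],[0,0,0,0.6,-10,0,90]]])

```text
time_s: 8.87
tcp_pos: [0.5461, 0.0615, 0.2657]
ee_rot: [[-0.981, -0.001, 0.195], [-0.195, -0.001, -0.981], [0.001, -1.0, 0.0]]
wrist_force: [0.6, 0.2, -0.5]
gripper_width: 0.896
```

```bash
python3 - <<'E'
from h import *
c=cap('scene');a=c['image'][80:280,190:390,::-1];cv2.imwrite('pics/s17.png',cv2.resize(a,None,fx=3,fy=3))
go([*con(-.02,-.13),.28],-78.9)
E
```

```text
t 8.92 pos [0.55   0.0618 0.2734] w 0.898 F [2.  0.2 5.2] j [ 23.  12.  -3.   0. -74.  78.]
turn [-0.001  0.004 -0.013] shift [ 5.96 -0.71 21.37]
```

View pics/s17.png

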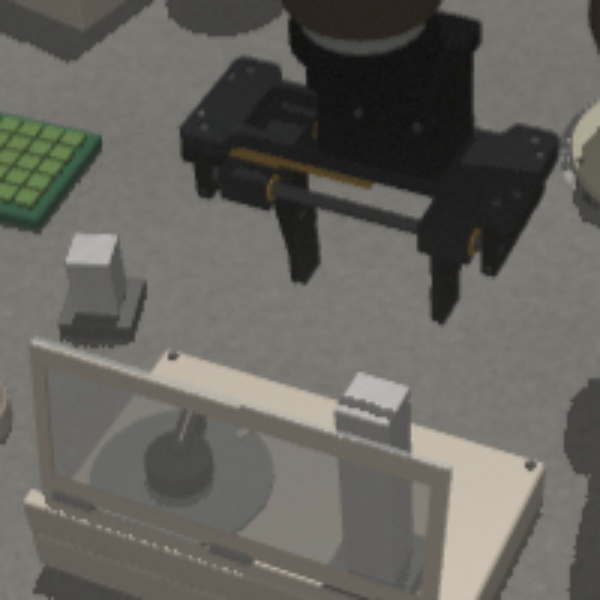

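>>> step_arm(moves=[[[0,0,0,2,0,2,50],[0,0,0,4,0,6,20],[0,0,0,6,0,10,0],[0,0,0,6.8,0,14,0],[0,0,0,6.8,0,18,0]]])

```text
time_s: 9.33
tcp_pos: [0.513, -0.1262, 0.2658]
ee_rot: [[-0.981, 0.001, 0.196], [-0.196, 0.0, -0.981], [-0.001, -1.0, 0.0]]
wrist_force: [1.3, 0.4, 0.3]
gripper_width: 0.607
```

```bash
python3 - <<'E'
from h import *
c=cap('scene');a=c['image'][190:260,190:290,::-1];cv2.imwrite('pics/s18.png',cv2.resize(a,None,fx=8,fy=8,interpolation=cv2.INTER_CUBIC))
go([*con(-.028,-.13),.2],-78.9)
E
```

```text
t 9.38 pos [ 0.5145 -0.1323  0.2652] w 0.558 F [ 3.1 -0.9  1.7] j [  3.  10.  -6.   0. -73.  98.]
turn [-0.003 -0.003 -0.   ] shift [-0.54  6.53  3.01]
```

View pics/s18.png

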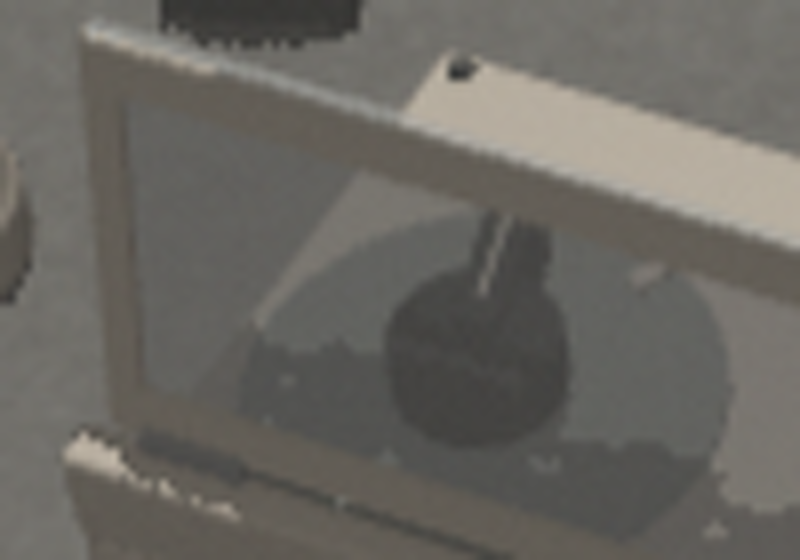

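```bash
cat >> h.py <<'E'
def ang(a,b):
    v=RC.T@(np.array(b)[:2]-np.array(a)[:2]); return np.arctan2(v[1],-v[0])
E
python3 - <<'E'
from h import *
c=cap('scene')
u=lambda U,V:((U+.5)/8-.5+190,(V+.5)/8-.5+190)
a,b=plane(c,*u(483,292),.07),plane(c,*u(505,217),.07); print('ptr',ang(a,b),RC.T@(a[:2]-TC),RC.T@(b[:2]-TC))
m=plane(c,*u(650,272),.046); ax=con(.02,-.08); print('mark',ang(ax,m),RC.T@(m[:2]-TC)); print(proj(c,[*ax,.043]))
m0,m1=plane(c,*u(637,284),.046),plane(c,*u(668,264),.046);print('mark own dir',ang(m0,m1))
E
```

```text
ptr -0.2760037517582398 [ 0.0093092  -0.08264631] [-0.01720271 -0.09015535]
mark 0.4082270249466017 [-0.03323941 -0.05697263]
[250.1121349  238.35656261]
mark own dir 0.424482427358934
```

>>> step_arm(moves=[[[0,0,0,-0.5,0,3,0],[0,0,0,-0.5,3,3.2,0],[0,0,0,-0.5,7,3.2,0],[0,0,0,-0.5,11,3.2,0],[0,0,0,-0.5,15,3.2,0]]])

```text
time_s: 9.85
tcp_pos: [0.5258, -0.155, 0.1136]
ee_rot: [[-0.981, 0.002, 0.195], [-0.195, 0.0, -0.981], [-0.002, -1.0, 0.0]]
wrist_force: [1.1, 0.5, -0.1]
gripper_width: 0.134
```

```bash
python3 - <<'E'
from h import *
c=cap('scene');a=c['image'][130:280,180:330,::-1];cv2.imwrite('pics/s19.png',cv2.resize(a,None,fx=4,fy=4))
c=cap('top');a=c['image'][170:310,270:430,::-1];cv2.imwrite('pics/t19.png',cv2.resize(a,None,fx=4,fy=4))
go([*con(-.028,-.13),.066],-78.9)
E
```

```text
t 9.95 pos [ 0.5202 -0.1543  0.1083] w 0.053 F [-0.8  0.5 -0.4] j [  1.  19. -18.  -0. -54. 101.]
turn [0.005 0.001 0.015] shift [-0.46  4.22  0.78]
```

View pics/s19.png

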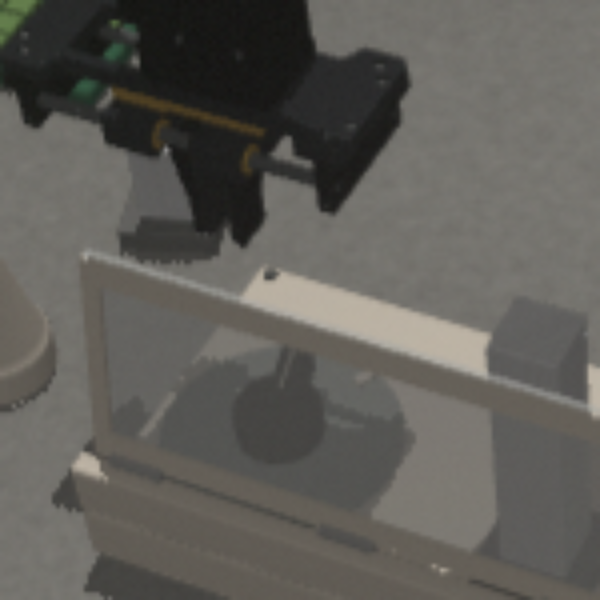

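View pics/t19.png

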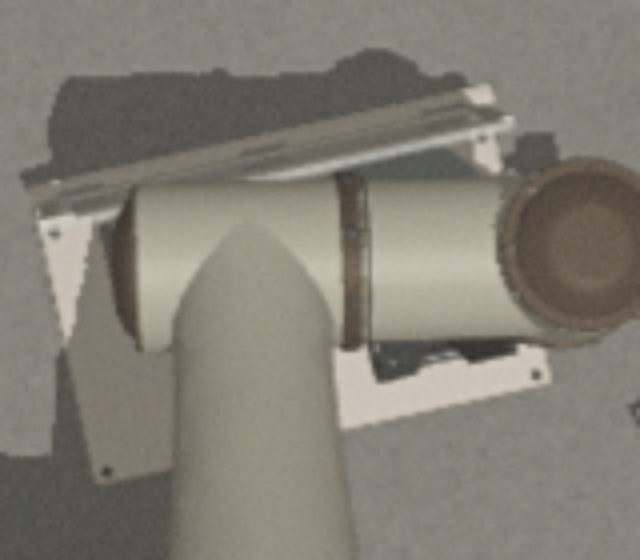

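```bash
python3 - <<'E'
from h import *
cap('scene','s20.png'); c=cap('top','t20.png'); print(proj(c,[.551,.063,.21]))
E
```

```text
[305.66987657 230.82697606]
```

View pics/s20.png

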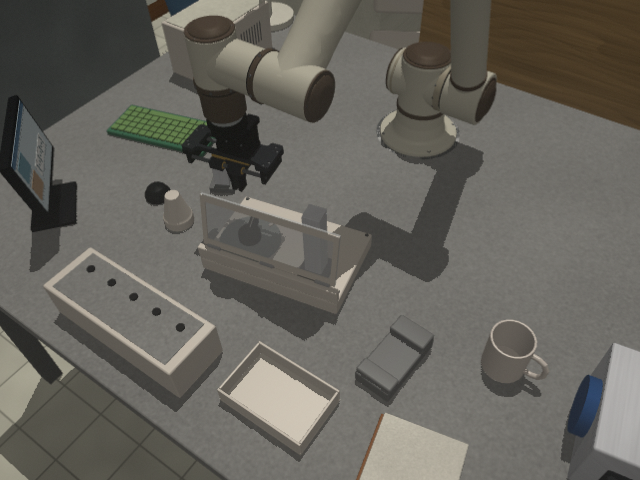

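View pics/t20.png

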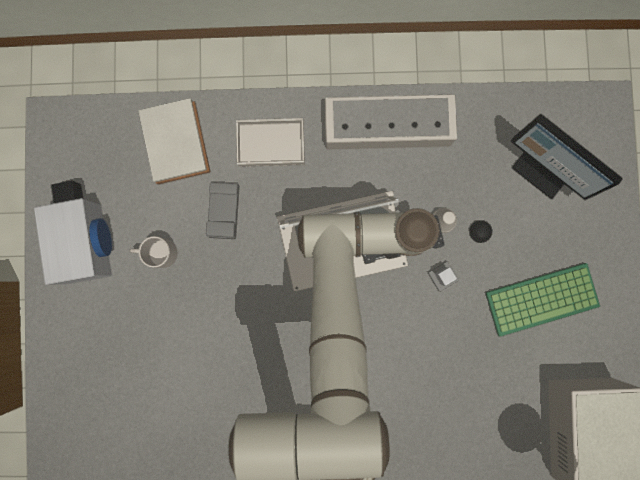

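```bash
python3 - <<'E'
from h import *
cs=cap('scene'); ct=cap('top')
o1,d1=ray(cs,320,95); o2,d2=ray(ct,303,236)
A=np.c_[d1,-d2]; s=np.linalg.lstsq(A,o2-o1,rcond=None)[0]; print(o1+s[0]*d1,o2+s[1]*d2)
E
```

```text
[0.52212785 0.06203649 0.44234333] [0.52274575 0.06116083 0.44235469]
```

>>> step_arm(moves=[[[0,0,0,-0.2,0,0.5,0],[0,0,0,-0.4,0,0.8,0],[0,0,0,-0.4,1.5,0.8,0],[0,0,0,-0.4,3,0.8,0],[0,0,0,-0.4,4.2,0.8,0]]])

```text
time_s: 10.57
tcp_pos: [0.5322, -0.1626, 0.0735]
ee_rot: [[-0.981, 0.003, 0.195], [-0.195, 0.0, -0.981], [-0.003, -1.0, 0.001]]
wrist_force: [-0.1, -0.6, -0.2]
gripper_width: 0.009
```

```bash
python3 - <<'E'
from h import *
c=cap('scene');a=c['image'][130:280,180:330,::-1];cv2.imwrite('pics/s21.png',cv2.resize(a,None,fx=4,fy=4))
go([*con(-.028,-.083),.066],-78.9)
E
```

```text
t 10.62 pos [ 0.5303 -0.1623  0.071 ] w 0.004 F [-0.8 -0.5 -1.4] j [ -0.  23. -19.  -0. -48. 102.]
turn [0.001 0.001 0.002] shift [ 0.43  0.51 -4.93]
```

View pics/s21.png

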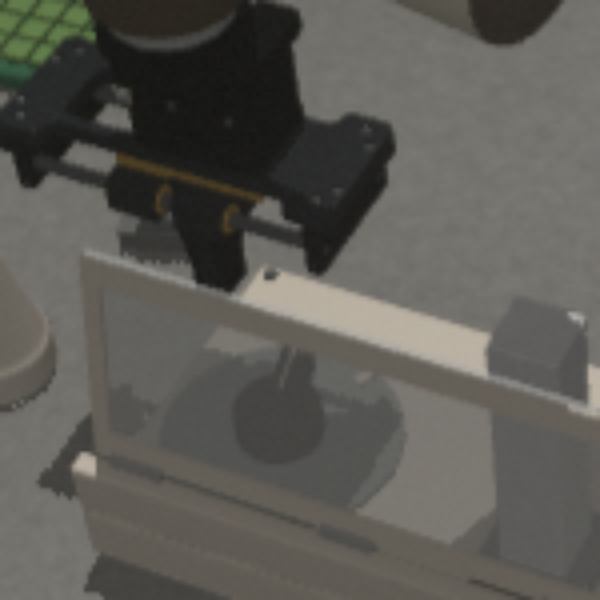

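>>> step_arm(moves=[[[0,0,0,0.3,0.4,-0.6,0],[0,0,0,0.3,0.4,-1.3,0],[0,0,0,0.3,0.4,-2,0],[0,0,0,0.3,0.4,-2.7,0],[0,0,0,0.3,0.4,-3.5,0]]])

```text
time_s: 11.03
tcp_pos: [0.5219, -0.1277, 0.0698]
ee_rot: [[-0.981, 0.002, 0.195], [-0.195, -0.0, -0.981], [-0.002, -1.0, 0.0]]
wrist_force: [0.3, 0.8, 0.3]
gripper_width: 0.004
```

```bash
python3 - <<'E'
from h import *
c=cap('scene');a=c['image'][180:260,190:300,::-1];cv2.imwrite('pics/s22.png',cv2.resize(a,None,fx=7,fy=7,interpolation=cv2.INTER_CUBIC))
go([*con(-.028,-.083),.066],-78.9)
E
```

```text
t 11.08 pos [ 0.5214 -0.1267  0.0696] w 0.003 F [0.  1.1 0.5] j [  4.  21. -22.  -0. -47.  98.]
turn [ 0.     0.004 -0.001] shift [ 0.25  0.36 -1.26]
```

View pics/s22.png

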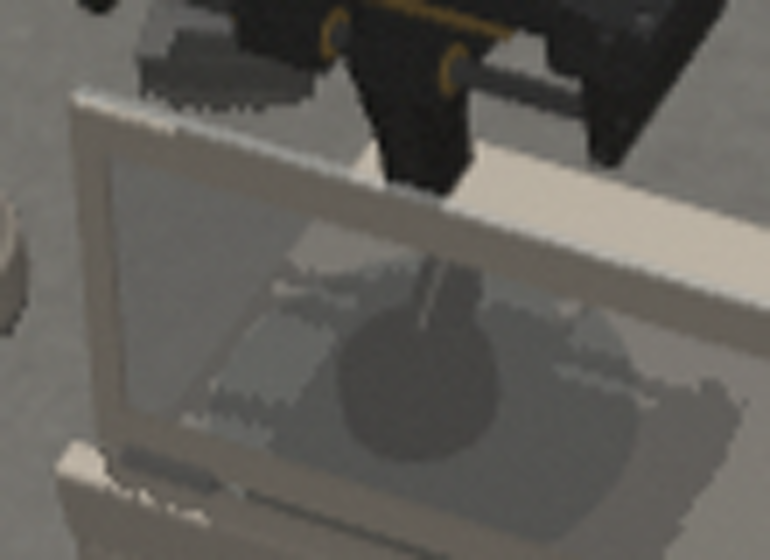

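>>> step_arm(moves=[[[0,0,0,0.2,0.3,-0.4,0],[0,0,0,0.2,0.3,-0.8,0],[0,0,0,0.2,0.3,-1.2,0],[0,0,0,0.2,0.3,-1.6,0],[0,0,0,0.2,0.3,-1.8,0]]])

```text
time_s: 11.5
tcp_pos: [0.5159, -0.1109, 0.0659]
ee_rot: [[-0.981, -0.0, 0.195], [-0.195, -0.0, -0.981], [0.0, -1.0, -0.0]]
wrist_force: [-0.5, 0.1, 0.2]
gripper_width: 0.005
```

```bash
python3 - <<'E'
from h import *
c=cap('scene');a=c['image'][180:260,190:300,::-1];cv2.imwrite('pics/s23.png',cv2.resize(a,None,fx=7,fy=7,interpolation=cv2.INTER_CUBIC))
go([*con(-.028,-.073),.066],-78.9)
E
```

```text
t 11.55 pos [ 0.5159 -0.1108  0.0659] w 0.006 F [-0.3  0.6  0.1] j [  6.  21. -23.  -0. -46.  96.]
turn [0.    0.003 0.   ] shift [ 0.02 -0.01 -0.59]
```

View pics/s23.png

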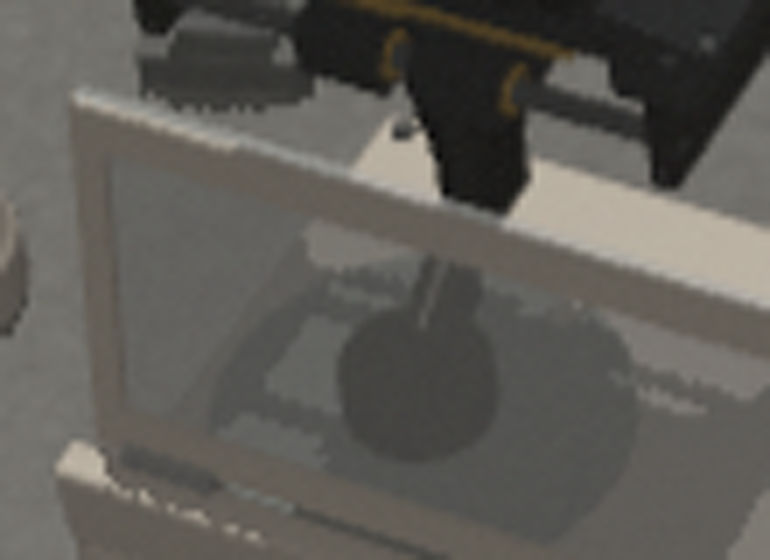

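```bash
python3 - <<'E'
from h import *
c=cap('scene')
f=lambda p:np.round((proj(c,p)-[190,180]+.5)*7-.5)
s=r.sense()['tcp_pos']
print('tcp tip',f([s[0],s[1],s[2]-.011]), 'console xy',RC.T@(s[:2]-TC))
t=-.27
print('bar tip',f([*con(.02-.05*np.cos(t),-.08+.05*np.sin(t)),.07]),f([*con(.02,-.08),.07]),'axis deck',f([*con(.02,-.08),.043]))
print('FR corner',f([*con(-.095,-.155),.04]),'BR wall',f([*con(.105,-.155),.074]))
E
```

```text
tcp tip [495. 280.] console xy [-0.02774624 -0.07909913]
bar tip [449. 233.] [414. 352.] axis deck [424. 411.]
FR corner [389. 109.] BR wall [ 48. 469.]
```

```bash
python3 - <<'E'
from h import *
c=cap('scene')
p=np.array([.5202,-.1543,.1083])
for d in (0,-.011,.02): print(d,(proj(c,p+[0,0,d])-[180,130]+.5)*4)
# 9.5 mm to camera side (console +x)
print((proj(c,p+[*(RC@[.0095,0]),-.011])-[180,130]+.5)*4)
a=c['image'][190:240,220:300,::-1];cv2.imwrite('pics/s24.png',cv2.resize(cv2.convertScaleAbs(a,alpha=2),None,fx=10,fy=10,interpolation=cv2.INTER_CUBIC))
E
```

```text
0 [244.21693367 263.70005047]
-0.011 [246.81870918 278.44283864]
0.02 [239.39574217 236.37707469]
[238.23773093 290.06336672]
```

View pics/s24.png

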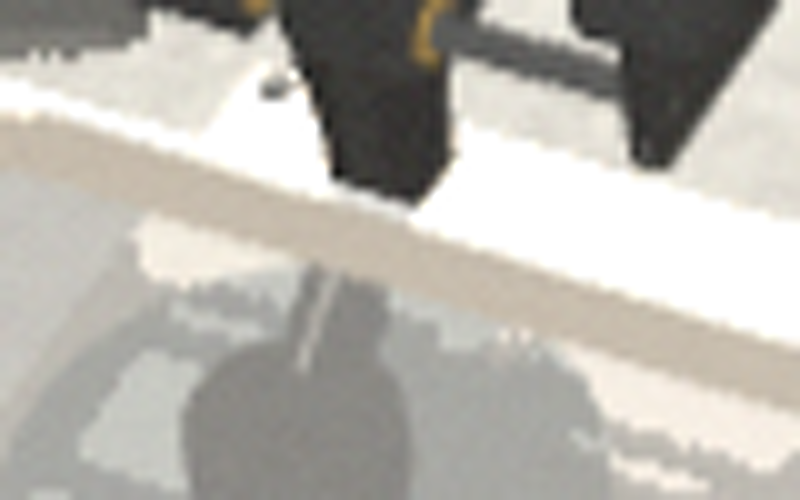

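```bash
python3 - <<'E'
from h import *
c=cap('scene')
p=np.array([.4892,.3162,.1683]); z=np.array([.497,-.868,0]); x=np.array([-.868,-.497,0])
for s in(-.022,.022):
  for dx in (-.0095,.0095): print(s,dx,np.round((proj(c,p+s*z+dx*x-[0,0,.011])-[380,200]+.5)*4))
p=np.array([.5500,.0618,.2734]); z=np.array([.195,-.981,0]); x=np.array([-.981,-.195,0])
print('s17')
for s in(-.043,.043):
  for dx in (-.0095,.0095): print(s,dx,np.round((proj(c,p+s*z+dx*x-[0,0,.011])-[190,80]+.5)*3))
E
```

```text
-0.022 -0.0095 [339. 292.]
-0.022 0.0095 [336. 258.]
0.022 -0.0095 [239. 286.]
0.022 0.0095 [237. 253.]
s17
-0.043 -0.0095 [433. 361.]
-0.043 0.0095 [445. 340.]
0.043 -0.0095 [298. 322.]
0.043 0.0095 [311. 302.]
```

```bash
python3 - <<'E'
from h import *
c=cap('scene')
p=np.array([.4872,.3151,.0435]); z=np.array([.497,-.868,0]); x=np.array([-.868,-.497,0])
for h in (0,.015,.17):
  for s in(-1,1):
    for dx in (-1,1):
      w=.03 if h<.1 else .018
      print(h,s,dx,np.round((proj(c,p+s*w*z+dx*w*x+[0,0,h])-[380,200]+.5)*4))
im=cv2.imread('pics/s6.png'); cv2.imwrite('pics/s6b.png',cv2.convertScaleAbs(im,alpha=2.2))
E
```

```text
0 -1 -1 [319. 471.]
0 -1 1 [310. 369.]
0 1 -1 [191. 464.]
0 1 1 [187. 362.]
0.015 -1 -1 [324. 453.]
0.015 -1 1 [315. 350.]
0.015 1 -1 [195. 446.]
0.015 1 1 [191. 344.]
0.17 -1 -1 [353. 221.]
0.17 -1 1 [346. 157.]
0.17 1 -1 [267. 216.]
0.17 1 1 [262. 153.]
```

View pics/s6b.png

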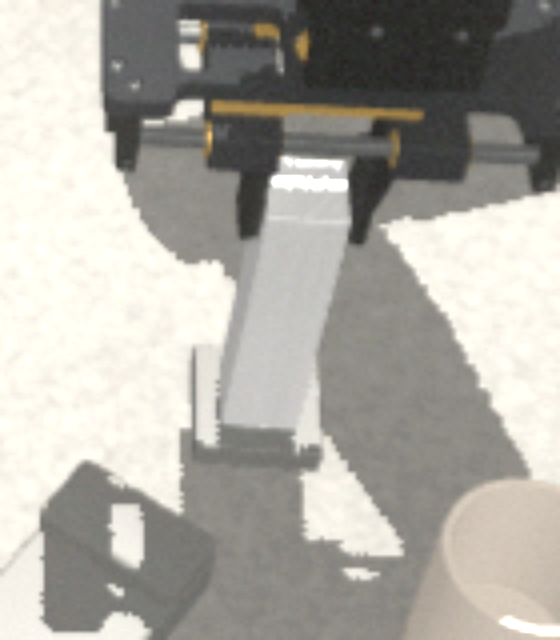

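>>> step_arm(moves=[[[0,0,0,0,0,1.2,0],[0,0,0,0,0,2.4,0],[0,0,0,0,0,3.6,0],[0,0,0,0,0,4.8,0],[0,0,0,0,0,5,0]]])

```text
time_s: 12.17
tcp_pos: [0.5262, -0.1627, 0.0657]
ee_rot: [[-0.981, 0.0, 0.192], [-0.192, -0.0, -0.981], [-0.0, -1.0, 0.0]]
wrist_force: [-0.1, 0.1, 0.1]
gripper_width: 0.006
```

```bash
python3 - <<'E'
from h import *
c=cap('scene')
a=c['image'][170:230,200:290,::-1];cv2.imwrite('pics/s25.png',cv2.resize(cv2.convertScaleAbs(a,alpha=1.8),None,fx=8,fy=8,interpolation=cv2.INTER_CUBIC))
c=cap('top')
a=c['image'][180:280,340:440,::-1];cv2.imwrite('pics/t25.png',cv2.resize(cv2.convertScaleAbs(a,alpha=1.5),None,fx=6,fy=6,interpolation=cv2.INTER_CUBIC))
go([*con(-.028,-.073),.055],-78.9)
E
```

```text
t 12.27 pos [ 0.5256 -0.1614  0.0656] w 0.008 F [-0.3 -0.1 -0.2] j [ -0.  23. -20.  -0. -47. 101.]
turn [0. 0. 0.] shift [-0.    1.06 -5.75]
```

View pics/s25.png

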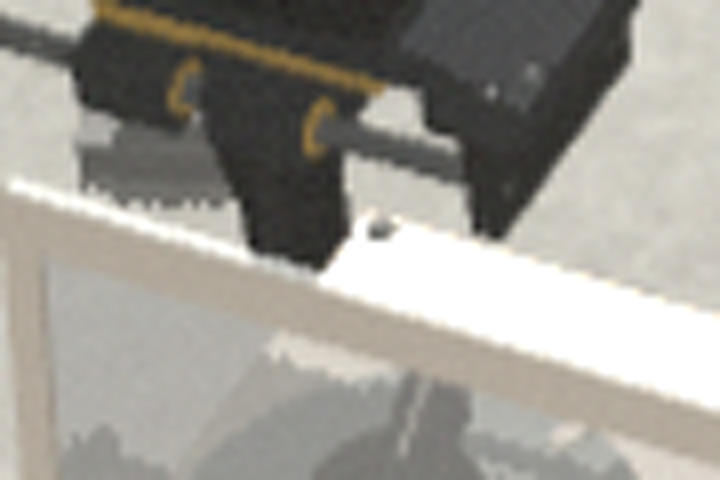

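View pics/t25.png

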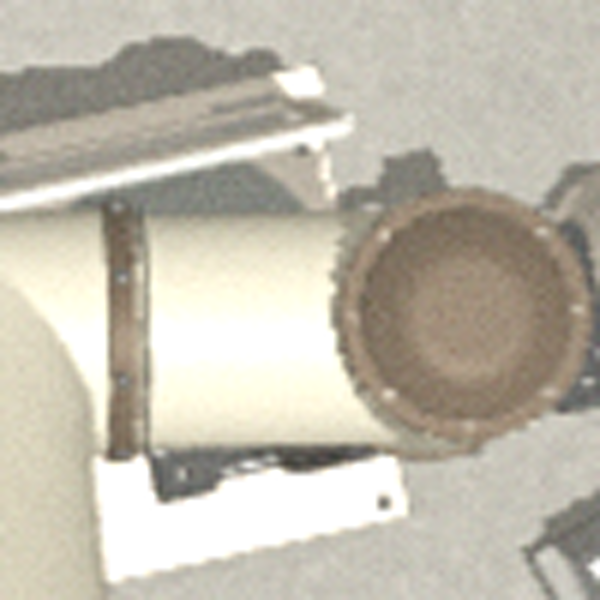

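>>> step_arm(moves=[[[0,0,0,0,0.3,0,0],[0,0,0,0,0.6,0,0],[0,0,0,0,0.8,0,0],[0,0,0,0,0.8,-1,0],[0,0,0,0,0.8,-2,0]]])

```text
time_s: 12.68
tcp_pos: [0.5214, -0.14, 0.0575]
ee_rot: [[-0.981, -0.001, 0.194], [-0.194, 0.0, -0.981], [0.001, -1.0, -0.0]]
wrist_force: [-0.1, -1.1, -0.1]
gripper_width: 0.008
```

>>> step_arm(moves=[[[0,0,0,0,0,-0.6,0],[0,0,0,0,0,-1.2,0],[0,0,0,0,0,-1.8,0],[0,0,0,0,0,-2.4,0],[0,0,0,0,0,-2.4,0]]])

```text
time_s: 13.1
tcp_pos: [0.5169, -0.116, 0.058]
ee_rot: [[-0.981, 0.0, 0.196], [-0.196, 0.0, -0.981], [-0.0, -1.0, -0.0]]
wrist_force: [0.0, 0.1, 0.1]
gripper_width: 0.003
```

```bash
python3 - <<'E'
from h import *
c=cap('scene')
a=c['image'][180:250,210:300,::-1];cv2.imwrite('pics/s26.png',cv2.resize(cv2.convertScaleAbs(a,alpha=1.8),None,fx=8,fy=8,interpolation=cv2.INTER_CUBIC))
go([*con(-.028,-.073),.055],-78.9)
E
```

```text
t 13.15 pos [ 0.5172 -0.1165  0.058 ] w 0.003 F [ 0.6 -1.4 -0.5] j [  5.  22. -24.   0. -45.  96.]
turn [-0.     0.004 -0.   ] shift [ 0.03  0.3  -1.18]
```

View pics/s26.png

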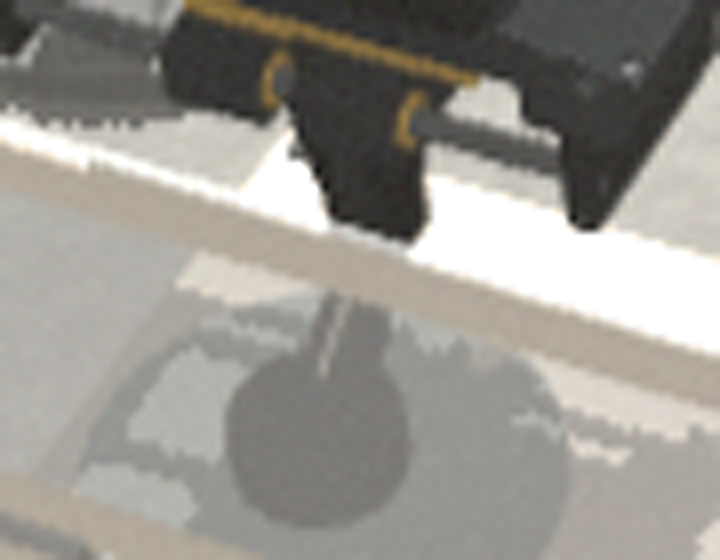

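```bash
python3 - <<'E'
from h import *
c=cap('scene')
def chk(u,v,p):
    p=np.array(p); o,d=ray(c,u,v)
    # horizontal closest / by plane console x=const
    n=RC@[1,0]
    for z in (p[2]-.011,p[2],p[2]+.01,p[2]+.02,p[2]+.03):
        q=o+d*(z-o[2])/d[2]; print('z',round(z,3),'console off mm',np.round(1000*(RC.T@(q[:2]-p[:2])),1))
    print()
chk(256.9,210,[.5172,-.1165,.058])
chk(180+224/4,130+240/4,[.5202,-.1543,.1083])
chk(190+300/3,80+283/3,[.55,.0618,.2734])
chk(190+445/3,80+320/3,[.55,.0618,.2734])
E
```

```text
z 0.047 console off mm [-29.8 -19.1]
z 0.058 console off mm [-20.7 -13. ]
z 0.068 console off mm [-12.5  -7.5]
z 0.078 console off mm [-4.2 -1.9]
z 0.088 console off mm [4.  3.6]

z 0.097 console off mm [-20.5 -24.1]
z 0.108 console off mm [-10.9 -17.2]
z 0.118 console off mm [ -2.2 -10.8]
z 0.128 console off mm [ 6.4 -4.5]
z 0.138 console off mm [15.1  1.9]

z 0.262 console off mm [-21.  -55.1]
z 0.273 console off mm [-10.3 -49.2]
z 0.283 console off mm [ -0.6 -43.9]
z 0.293 console off mm [  9.1 -38.6]
z 0.303 console off mm [ 18.9 -33.2]

z 0.262 console off mm [-24.3  37.8]
z 0.273 console off mm [-13.6  42.2]
z 0.283 console off mm [-3.8 46.2]
z 0.293 console off mm [ 6.  50.2]
z 0.303 console off mm [15.7 54.2]
```

>>> step_arm(moves=[[[0,0,0,0,-0.3,1.2,0],[0,0,0,0,-0.3,2.4,0],[0,0,0,0,-0.3,3.6,0],[0,0,0,0,0,4.6,0],[0,0,0,0,0,4.6,0]]])

```text
time_s: 13.62
tcp_pos: [0.5261, -0.1646, 0.0571]
ee_rot: [[-0.981, -0.001, 0.192], [-0.192, -0.0, -0.981], [0.001, -1.0, -0.0]]
wrist_force: [-0.1, -0.6, -0.2]
gripper_width: 0.008
```

>>> step_arm(moves=[[[0,0,0,0,0.4,0,0],[0,0,0,0,0.8,0,0],[0,0,0,0,1.2,0,0],[0,0,0,0,1.5,0,0],[0,0,0,0,1.5,0,0]]])

```text
time_s: 14.03
tcp_pos: [0.5254, -0.1619, 0.0419]
ee_rot: [[-0.981, -0.002, 0.195], [-0.195, 0.0, -0.981], [0.002, -1.0, -0.001]]
wrist_force: [0.4, -0.1, 0.4]
gripper_width: 0.006
```

```bash
python3 - <<'E'
from h import *
c=cap('scene')
a=c['image'][180:250,200:290,::-1];cv2.imwrite('pics/s27.png',cv2.resize(cv2.convertScaleAbs(a,alpha=1.8),None,fx=8,fy=8,interpolation=cv2.INTER_CUBIC))
go([*con(-.028,-.13),.04],-78.9)
E
```

```text
t 14.08 pos [ 0.5258 -0.1619  0.0423] w 0.008 F [ 1.1  0.5 -0.6] j [ -0.  24. -22.  -0. -44. 102.]
turn [0.    0.003 0.001] shift [ 0.    0.23 -0.1 ]
```

View pics/s27.png

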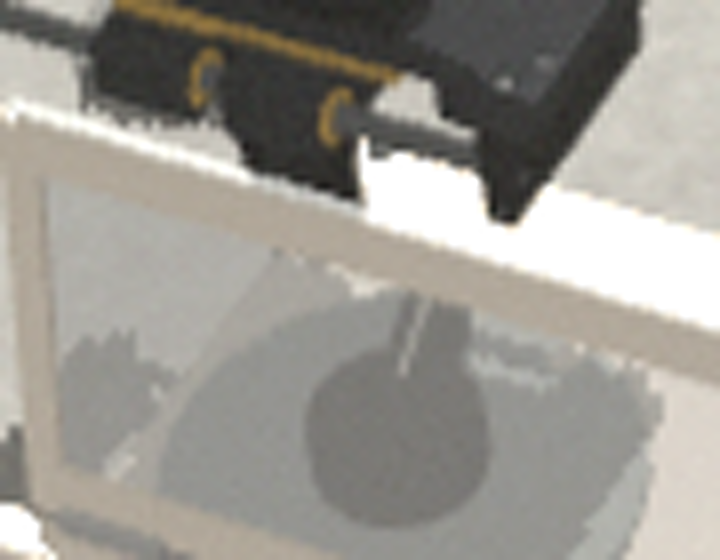

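>>> step_arm(moves=[[[0,0,0,0,0.3,0,0],[0,0,0,0,0.6,0,0],[0,0,0,0,0.8,0,0],[0,0,0,0,0.8,-1,0],[0,0,0,0,0.8,-2,0]]])

```text
time_s: 14.5
tcp_pos: [0.5219, -0.1422, 0.0346]
ee_rot: [[-0.981, -0.0, 0.194], [-0.194, 0.0, -0.981], [0.0, -1.0, -0.0]]
wrist_force: [-0.0, -0.1, 0.6]
gripper_width: 0.006
```

>>> step_arm(moves=[[[0,0,0,0,0,-0.4,0],[0,0,0,0,0,-0.8,0],[0,0,0,0,0,-1.2,0],[0,0,0,0,0,-1.4,0],[0,0,0,0,0,-1.4,0]]])

```text
time_s: 14.92
tcp_pos: [0.5197, -0.1284, 0.035]
ee_rot: [[-0.981, 0.001, 0.195], [-0.195, 0.0, -0.981], [-0.001, -1.0, -0.0]]
wrist_force: [0.2, -0.1, 0.3]
gripper_width: 0.003
```

```bash
python3 - <<'E'
from h import *
c=cap('scene')
a=c['image'][180:250,200:290,::-1];cv2.imwrite('pics/s28.png',cv2.resize(cv2.convertScaleAbs(a,alpha=1.8),None,fx=8,fy=8,interpolation=cv2.INTER_CUBIC))
go([*con(-.028,-.08),.033],-78.9)
E
```

```text
t 14.97 pos [ 0.5199 -0.1286  0.0351] w 0.011 F [-0.3  0.5 -0.1] j [  3.  24. -24.  -0. -42.  98.]
turn [-0.     0.003 -0.001] shift [ 0.06  0.21 -1.71]
```

View pics/s28.png

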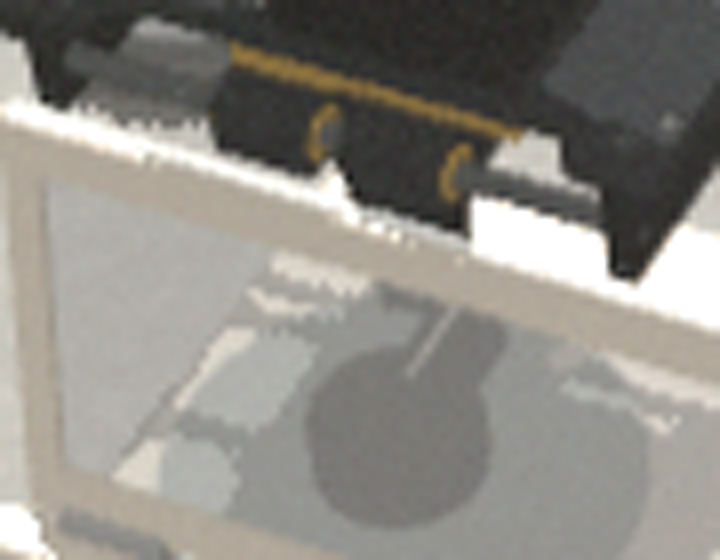

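```bash
python3 - <<'E'
from h import *
c=cap('scene')
u=lambda U,V:((U+.5)/8-.5+200,(V+.5)/8-.5+180)
a,b=plane(c,*u(410,375),.07),plane(c,*u(455,310),.07); print('ptr',ang(a,b))
s=r.sense()['tcp_pos'];print(RC.T@(s[:2]-TC))
E
```

```text
ptr -0.000696440622939293
[-0.02729574 -0.09726142]
```

>>> step_arm(moves=[[[0,0,0,0,0,-0.4,0],[0,0,0,0,0,-0.8,0],[0,0,0,0,0,-1.2,0],[0,0,0,0,0,-1.6,0],[0,0,0,0,0,-1.6,0]]])

```text
time_s: 15.43
tcp_pos: [0.5165, -0.1125, 0.0349]
ee_rot: [[-0.981, 0.001, 0.196], [-0.196, 0.0, -0.981], [-0.001, -1.0, -0.0]]
wrist_force: [-1.0, -0.2, -0.1]
gripper_width: 0.006
```

```bash
python3 - <<'E'
from h import *
c=cap('scene')
a=c['image'][180:250,200:290,::-1];cv2.imwrite('pics/s29.png',cv2.resize(cv2.convertScaleAbs(a,alpha=1.8),None,fx=8,fy=8,interpolation=cv2.INTER_CUBIC))
go([*con(-.028,-.08),.033],-78.9)
E
```

```text
t 15.48 pos [ 0.5164 -0.1126  0.0349] w 0.003 F [ 0.7 -0.1  0.5] j [  5.  23. -25.  -0. -42.  96.]
turn [ 0.     0.003 -0.   ] shift [ 0.03  0.19 -0.08]
```

View pics/s29.png

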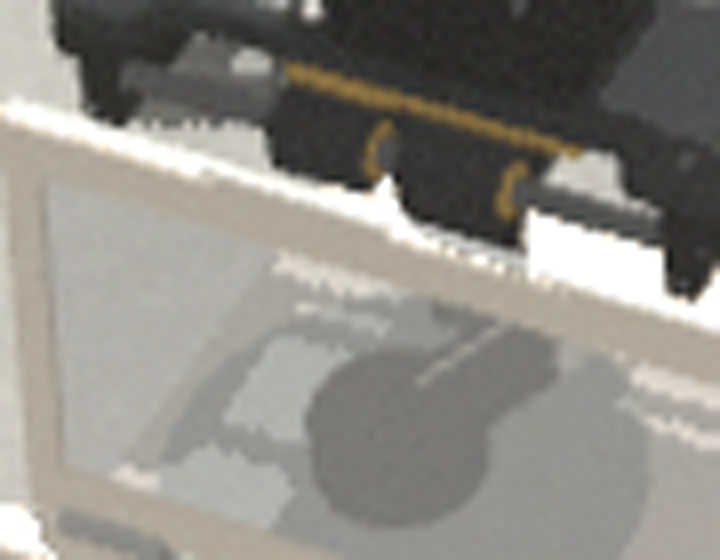

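```bash
python3 - <<'E'
from h import *
c=cap('scene')
u=lambda U,V:((U+.5)/8-.5+200,(V+.5)/8-.5+180)
a,b=plane(c,*u(418,383),.07),plane(c,*u(500,325),.07); print('ptr',ang(a,b))
E
```

```text
ptr 0.36703091097245977
```

>>> step_arm(moves=[[[0,0,0,0,0,-0.1,0],[0,0,0,0,0,-0.2,0],[0,0,0,0,0,-0.3,0],[0,0,0,0,0,-0.3,0],[0,0,0,0,0,-0.3,0]]])

```text
time_s: 15.95
tcp_pos: [0.5157, -0.1102, 0.0348]
ee_rot: [[-0.981, -0.0, 0.195], [-0.195, 0.0, -0.981], [0.0, -1.0, -0.0]]
wrist_force: [0.8, 0.0, -0.8]
gripper_width: 0.004
```

>>> step_arm(moves=[[[0,0,0,0,0,1,0],[0,0,0,0,0,2.5,0],[0,0,0,0,-1,4,0],[0,0,0,0.5,-4,5,0],[0,0,0,1,-8,5,0]]])

```text
time_s: 16.37
tcp_pos: [0.5134, -0.163, 0.1126]
ee_rot: [[-0.981, -0.008, 0.193], [-0.193, 0.001, -0.981], [0.008, -1.0, -0.002]]
wrist_force: [0.7, 0.3, 0.8]
gripper_width: 0.004
```

>>> step_arm(moves=[[[0,0,0,2,-4,2,0],[0,0,0,4,-8,5,0],[0,0,0,6,-10,8,0],[0,0,0,8,-12,12,0],[0,0,0,10,-12,16,0]]])

```text
time_s: 16.78
tcp_pos: [0.4565, -0.3148, 0.2347]
ee_rot: [[-0.98, 0.007, 0.197], [-0.197, -0.003, -0.98], [-0.006, -1.0, 0.004]]
wrist_force: [1.5, 0.1, -0.2]
gripper_width: 0.0
```

```bash
python3 - <<'E'
from h import *
c=cap('scene')
a=c['image'][190:260,190:290,::-1];cv2.imwrite('pics/s30.png',cv2.resize(cv2.convertScaleAbs(a,alpha=1.8),None,fx=8,fy=8,interpolation=cv2.INTER_CUBIC))
c=cap('top','t30.png')
a=c['image'][180:280,340:440,::-1];cv2.imwrite('pics/t31.png',cv2.resize(cv2.convertScaleAbs(a,alpha=1.5),None,fx=6,fy=6,interpolation=cv2.INTER_CUBIC))
go([*con(-.028,-.08),.033],-78.9)
E
```

```text
t 16.88 pos [ 0.4548 -0.3177  0.2324] w 0.003 F [-0.2 -0.4 -0.4] j [-18.  14.  -7.   0. -69. 119.]
turn [-0.003 -0.004 -0.003] shift [ -9.83  19.92 -19.12]
```

View pics/s30.png

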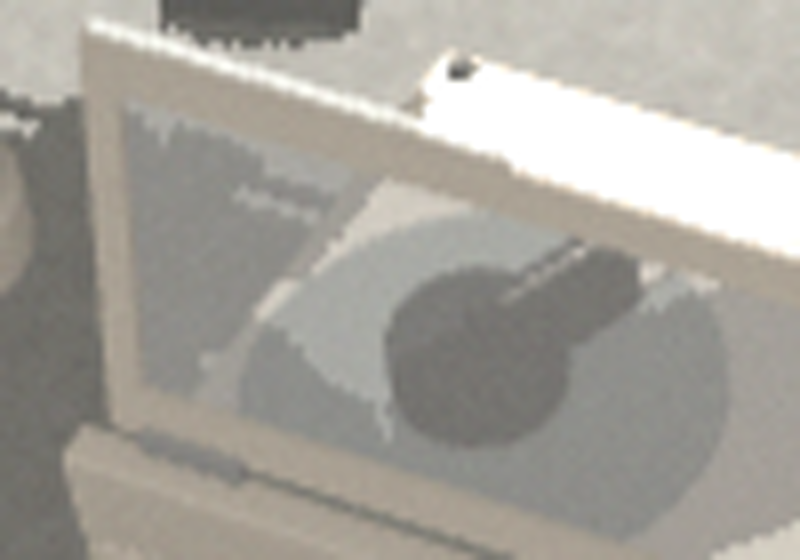

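View pics/t30.png

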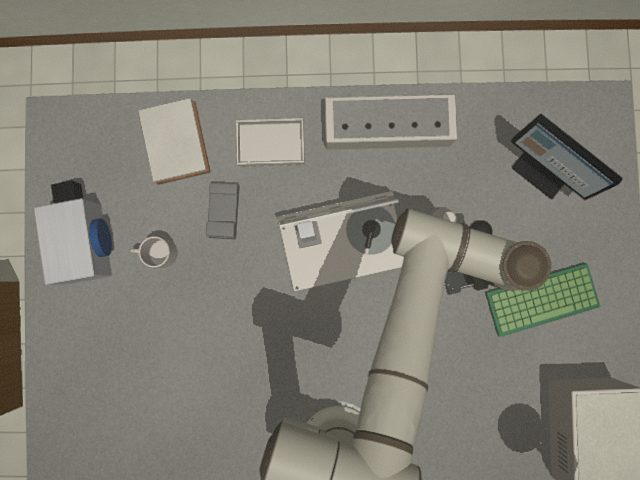

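```bash
python3 - <<'E'
import cv2
a=cv2.imread('pics/t30.png')[200:265,335:405]; cv2.imwrite('pics/t32.png',cv2.resize(cv2.convertScaleAbs(a,alpha=1.6),None,fx=10,fy=10,interpolation=cv2.INTER_CUBIC)[:600])
E
```

```text
(no output)
```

View pics/t32.png

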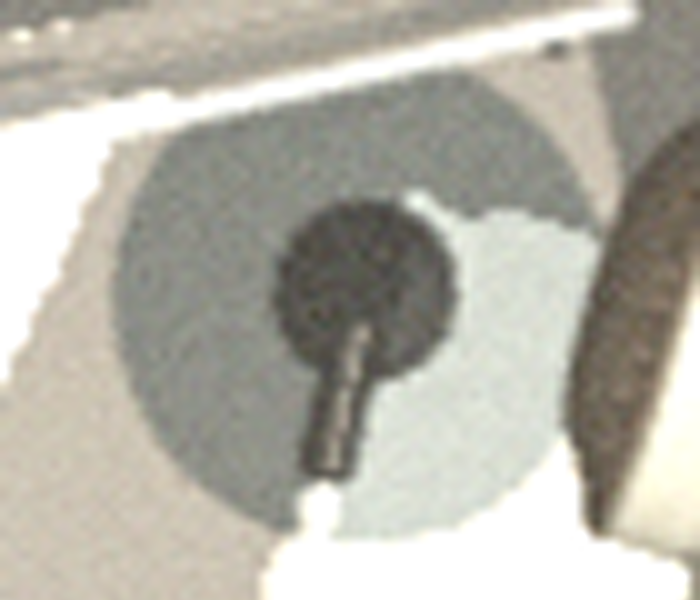

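```bash
python3 - <<'E'
from h import *
c=cap('top')
P=lambda U,V,z:plane(c,(U+.5)/10-.5+335,(V+.5)/10-.5+200,z)
con_=lambda p:np.round(1000*(RC.T@(p[:2]-TC)),1)
a,b=P(358,330,.07),P(335,460,.07); print('line',ang(a,b),con_(a),con_(b))
for t,z in ((( 366,290),.07),((366,290),.06)):
    h=P(*t,z); print('hub',con_(h),'ptr via hub',ang(h,P(328,478,.07)))
m=P(322,505,.046); print('mark',con_(m),'ang nominal axis',ang(con(.02,-.08),m),'hub axis',ang(P(366,290,.07),m))
# dial circle fit on edge points
pts=np.array([P(113,290,.043),P(150,430,.043),P(230,510,.043),P(300,535,.043),P(400,537,.043),P(520,480,.043),P(590,220,.043),P(540,140,.043),P(470,80,.043),P(175,135,.043)])[:,:2]
A=np.c_[2*pts,np.ones(len(pts))]; s=np.linalg.lstsq(A,(pts**2).sum(1),rcond=None)[0]; print('dial c',con_(s[:2]),np.sqrt(s[2]+s[:2]@s[:2]),'mark ang',ang(s[:2],m))
E
```

```text
line 0.39901491448963505 [ 10.7 -75.4] [-20.8 -62.1]
hub [ 20.4 -79.8] ptr via hub 0.4232696727878099
hub [ 21.  -80.7] ptr via hub 0.43477716873284916
mark [-30.8 -58.1] ang nominal axis 0.40735869697188665 hub axis 0.4005400846076128
dial c [ 20.7 -79.4] 0.06459818206402948 mark ang 0.39299319061729066
```

>>> step_arm(moves=[[[0,0,0,0,-1,0,0],[0,0,0,0,-2,0,0],[0,0,0,0,-2,0,0],[0,0,0,0,-2,0,0],[0,0,0,0,-2,0,0]]])

```text
time_s: 17.35
tcp_pos: [0.4563, -0.3117, 0.2504]
ee_rot: [[-0.98, 0.0, 0.197], [-0.197, 0.0, -0.98], [-0.0, -1.0, -0.0]]
wrist_force: [0.3, 0.2, -0.7]
gripper_width: 0.004
```

```bash
python3 - <<'E'
from h import *
cap('scene','s40.png')
E
```

```text
(no output)
```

View pics/s40.png

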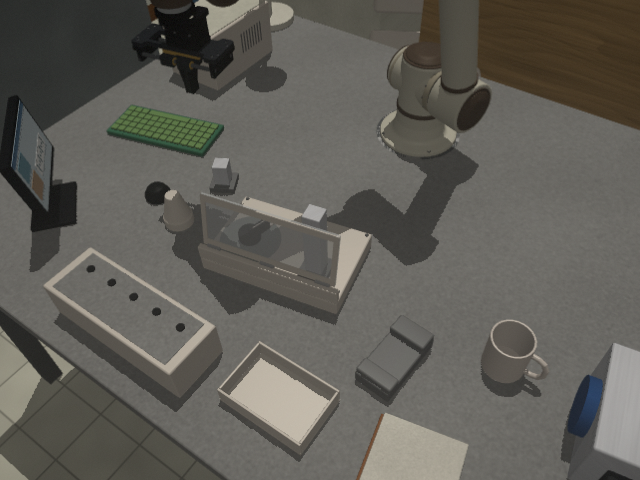

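The cover is propped with the post upright at (313,213). The bystanders look unmoved and the gripper is well clear.

```bash
python3 -c "
from h import *
print(r.finish_job())"
```

```text
the job is handed in; nothing more can be done
None
```

I lifted the cover's lip with the tall post's foot and stood the post on the deck at about console x = +40, y = +85 mm. I let it go with the cover propped nearly upright, then pushed the pointer clockwise onto the mark with the closed fingers. The job was handed in at about 17.4 s of the 61 s allowed.

**Last checks:**
- **Pointer:** the top view puts it at 0.40 to 0.43 rad and the mark at 0.39 to 0.41 rad, well within the 0.14 rad limit. My earlier estimates of the mark, from before it was in clear view, ran from 0.41 to 0.49 rad. An earlier scene reading put the pointer at 0.37 rad, before the last 3 mm nudge.
- **Post and cover:** the final picture shows the post upright and the cover propped by itself. I did not measure the cover angle; I worked it out as about 1.36 rad from where the post stands.
- **Other things on the bench:** they looked unmoved by eye, and the gripper was well clear of everything.

**Disagreement:** in the pictures the fingertips sit about 25 to 30 mm higher than the stated 11 mm ahead of the TCP. Because of this, the first two pushes passed over the pointer without moving it, and I lowered the tool until it made contact.

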